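# Lock a stop stud with its jam nut

## Robot

A 6-joint arm with a two-finger parallel gripper is mounted at the origin on a cart in front of the work surface, level with it; the furniture and walls round the work are solid. World frame = base frame: x ahead of the robot, y to its left, z up, the work surface at z = 0. Lengths are in m, angles in rad, forces in N, time in s.
With the tool pointing down it reaches from about 0.3 to 0.775 m from the base axis. Payload 14.6 kg.
Tool frame: the origin (TCP) lies on the front face of the gripper's body, between the roots of the fingers; the fingertips stand 97 mm ahead of it and the grasp point (between the pads) lies 78 mm ahead of it; z points along the fingers, y is the direction in which the jaws open and shut (so a half turn about z gives the same grasp; the last joint's range is limited). The gripper opens to 94 mm and grips with 3 to 60 N. Pads are 16 mm wide; open, the fingers measure 119 mm over their backs; the gripper's body (75 mm by 177 mm) begins 78 mm behind the grasp point.
Start: joints at [-1.373, 0.3, 1.521, -0, 1.321, -0.067], TCP at [0.144, -0.531, 0.303] pointing down, gripper open.
Joint ranges: [-3.03, 3.03], [-0.79, 2.21], [0.23, 2.52], [-1.04, 4.18], [0, 3.07], [-2.55, 2.55]. Speed limits (rad/s): [2.22, 2.22, 2.57, 3.14, 3.14, 3.14].

## Interface

Orientations are given as [roll, pitch, yaw] about the fixed x, y, z axes, in that order (R = Rz(yaw) Ry(pitch) Rx(roll)).
In Python, from station import ctrl gives the robot as it stands. The module is installed in compiled form; this text tells all that it offers.
- The arm moves only by the shell command python3 -m pendant 'ROWS' [FORCE]. ROWS is JSON, a list of rows, each an object of numbers: "rx", "ry", "rz": the turn, a rotation vector about the tool's x, y, z each as a share of 4 degrees, from -1 to 1; "tx", "ty", "tz": the shift along the tool's x, y, z each as a share of 0.04 m, from -1 to 1; "grip": the gripper command: -1 is fully open, 1 is shut, values between are in proportion. A call has 1 to 8 rows; each row shifts and turns the pose as measured when the row begins, along the tool's axes as they then stand; what a row does not reach is not made up. A row lasts 1/12 s, in which the tool goes at most 41.7 mm and 7.16 degrees, less where a joint would pass 70% of its speed; a pose out of reach is approached as far as the arm can. A call with a number of a shift or a turn outside -1 to 1 is refused whole. A call with a gripper value outside its range is refused whole. The fingers move at their own pace and stop on an object; FORCE is the grip in N (left out, the last holds). Time passes only in rows, so rows that do not move let the fingers close. It gives the time, the measured TCP pose, the force and the opening at its end, in the units of the state.
- ctrl.get_obs(): the state, without advancing time (a new reading comes with each control period).
- ctrl.camera(name): name is "side" or "top" or "wrist"; returns a dict with "pixels" (400x640x3 uint8, blue, green, red), "fx", "fy", "cx", "cy" (pixels), "k1" (the pictures are not rectified: a ray, as slopes to the right and down, at radius r is drawn at 1 + k1 r^2 times it, then the intrinsics apply), "world_from_camera" (4x4, takes a point from camera to world coordinates). Camera axes: x right, y up, looking along -z (the intrinsics and any distortion apply to the point x, -y, -z); pixel columns grow to the right and rows downward; lengths in m; the calibration is good to about 2 mm. A picture is of the moment at which its call begins. There is no depth.
- ctrl.hand_in(): hands the job in, once; it reports no verdict.
The state is a dict: "time_s": time; "qpos": joint angles; "joint_vel": joint speeds; "tau": joint torques, N m; "ee_pos": TCP position; "eef_rot": TCP orientation; "force": force on the tool from outside, world axes, zero at the start; "moment": the same for the moment, N m; "grip_width": finger opening in m.
Only numpy, scipy, OpenCV 4.12 (cv2) and the standard library are available. Lean on these libraries where they do the work, as an engineer would, in place of code of your own. Each camera call takes 0.05 s, during which the arm holds its last target.

## Task

Take the box key from the grey tray, turn it to fit over the thin jam nut on the leaning stud, and use it to run that nut down clockwise and tighten it firmly against the thick nut below so the two lock together. Then take the key off and stand it upright, mouth down, in the tray again, leaving the other things on the bench alone.

Things in the scene. Friction and masses are not known exactly. Their poses are not given: they have to be found in the camera images.
- jam_nut: Thin dark steel hexagon nut, 46 mm across flats, 14 mm thick, the upper of two on a 24 mm threaded stud that leans 30 degrees from vertical; captive on the thread. Origin: centre of its underside; z along the stud, outward and up; x square to a flat. Turned clockwise, seen from the stud's tip, it goes down 12 mm a turn with a drag of about 0.12 Nm. At the start it is 3 to 6 mm off the thick nut
- set_nut: Thick bright steel hexagon nut, 46 mm across flats, 24 mm thick, below the jam nut, fixed. Origin: centre of its underside, z along the stud; its top face, 24 mm up z, is what the jam nut must meet. After they touch the torque rises steadily: firmly tight 0.3 to 0.6 rad further on, at about 0.3 to 0.55 Nm; it stops dead at 0.9 rad. The jam nut stays where it is let go
- key_mid (a point): Middle of the loose steel box key (0.35 kg, 100 mm tall, standing mouth down in the tray): on its axis, 50 mm above the lower rim; z along the axis, away from the mouth; x square to a flat of its hexagon. From 38 to 100 mm above the rim it is a round neck, 32 mm in diameter, to be gripped. Left on the nut it stays there, so the neck can be let go and gripped again at any angle
- key_seat (a point): Point on the key's axis in the plane of its inner shoulder, 11 mm above its lower rim; axes as key_mid. Below the shoulder the hexagonal skirt is 63 mm across flats outside, 49 mm inside and 11 mm deep; the shoulder rests on the nut's top face when the key is fully on, and a 32 mm bore, 20 mm deeper, takes the stud. It turns about 7 degrees on the nut before it bites
- jam_top (a point): Centre of the jam nut's top face, 14 mm up its z; axes as jam_nut. The stud stands out 7 to 11 mm above it (13 mm at the end). With the key fully on, key_seat lies here
- tray: Square open grey plastic tray fixed on the bench, 150 x 150 mm outside, walls 4 mm thick and 14 mm high, floor 4 mm thick. Origin: centre of its underside, z up; x and y along its sides
- fixture: Grey base plate 170 x 130 x 12 mm, fixed to the bench, with the 90 mm wide wedge (up to 84 mm high) that carries the stud; its place and yaw vary. Origin: centre of its underside; the stud leans toward its -x
- spanner: Bystander: loose 231 mm combination spanner lying flat on the bench; origin under its middle
- grease_tin: Bystander: loose yellow screw-top tin, 70 mm wide, 46 mm tall; origin under its centre
- hub: Bystander: loose grey steel coupling hub, 66 mm wide, 38 mm tall; origin under its centre
- bolt: Bystander: loose bright hexagon bolt with nut, 68 mm long, lying on the bench; origin under its middle
Mind the look-alikes: they are no part of the job. Leave any blue, pink or turquoise look-alike of the part that bears key_mid alone.

How it is judged:
By the outcome, as a careful person would: the job done as asked, in the order asked, and still so for the second after the job is handed in, with the robot touching nothing.
It also fails if it takes over 61 s, if anything falls off the work surface, if the arm or the gripper's body presses on something with over 40 N, if the wrist force passes 120 N, or if a joint passes its speed limit or range.

## Working session

There is one attempt and no reset: what is moved stays moved. The work goes in short steps, Python scripts to look and compute and a shell command to move; the robot and the scene stay as the last step left them, time stands still between calls to the robot, and variables do not carry over. Pictures are saved under pics/ and viewed, and the job is handed in when it is done.

```bash
ls; mkdir -p pics; python3 - <<'E'
from station import ctrl
import cv2,numpy as np
o=ctrl.get_obs(); print(o)
for n in ["side","top","wrist"]:
    c=ctrl.camera(n); cv2.imwrite(f"pics/{n}0.png",c["pixels"]); 
    print(n,c["fx"],c["fy"],c["cx"],c["cy"],c["k1"]); print(np.round(c["world_from_camera"],4).tolist())
print(ctrl.get_obs()["time_s"])
E
```

```text
pics
{'time_s': 0.0, 'qpos': array([-1.37260609e+00,  3.00487508e-01,  1.52158875e+00, -1.04042372e-05,
        1.32069876e+00, -6.65799223e-02]), 'joint_vel': array([-0.00053773, -0.0004714 , -0.00168602, -0.00106852,  0.00059287,
       -0.00058917]), 'tau': array([ 3.87135791e-03, -5.31803513e+01, -3.52733946e+01,  7.10428390e-02,
        2.43738864e-02, -9.42697943e-05]), 'ee_pos': array([ 0.14390428, -0.53068317,  0.30207402]), 'eef_rot': array([-3.14041224e+00, -6.86081434e-05,  2.64772700e-01]), 'force': array([ 0.6597996 , -0.65971566, -0.08171013]), 'moment': array([-0.00703157,  0.0579212 , -0.03209538]), 'grip_width': 0.09379374228997295}
side 451.28182251586077 451.28182251586077 316.0121179474932 204.30505425178978 -0.018047119697897494
[[0.9549, -0.223, 0.1959, 0.8205], [0.2968, 0.7269, -0.6193, -0.7051], [-0.0043, 0.6495, 0.7603, 1.057], [0.0, 0.0, 0.0, 1.0]]
top 393.99521189625256 393.99521189625256 320.89308175109954 196.0729254629888 -0.034608898273655805
[[-0.0246, 0.985, -0.1707, 0.3188], [-0.9997, -0.0241, 0.005, 0.0785], [0.0008, 0.1708, 0.9853, 1.3606], [0.0, 0.0, 0.0, 1.0]]
wrist 342.7918137881224 342.7918137881224 321.3531568359368 199.68912695453804 -0.0618026540843442
[[0.2629, 0.9246, 0.2757, 0.2242], [-0.9648, 0.2525, 0.0732, -0.5088], [-0.002, -0.2852, 0.9585, 0.3831], [0.0, 0.0, 0.0, 1.0]]
0.15
```

View pics/side0.png

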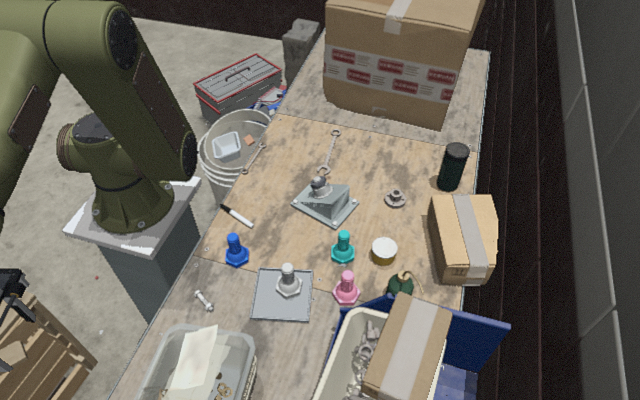

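View pics/top0.png

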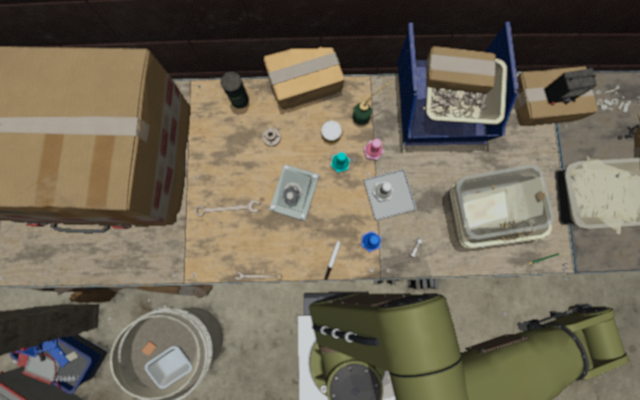

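View pics/wrist0.png

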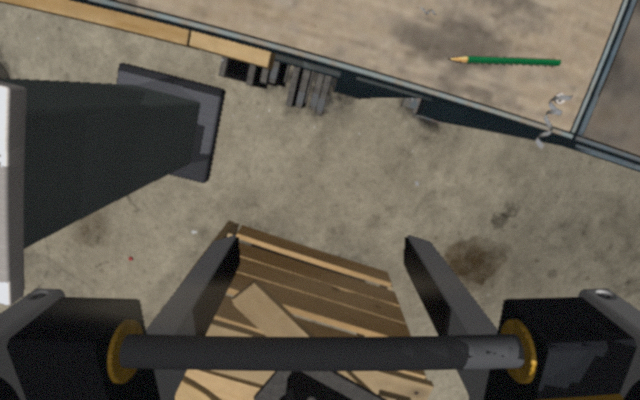

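Candidates for the key, in side-camera pixels: steel in tray (288,280), blue (236,250), turquoise (343,246), pink (347,288). By the description I choose the steel one standing in the grey tray, and check it in close crops.

```bash
cat > h.py <<'E'
import numpy as np,cv2
from station import ctrl
def ray(c,u,v):
    x=(u-c["cx"])/c["fx"];y=(v-c["cy"])/c["fy"];X,Y=x,y
    for _ in range(20):
        s=1+c["k1"]*(X*X+Y*Y);X,Y=x/s,y/s
    W=np.array(c["world_from_camera"]);d=W[:3,:3]@np.array([X,-Y,-1.0]);return W[:3,3],d/np.linalg.norm(d)
def atz(c,u,v,z):
    p,d=ray(c,u,v);return p+d*(z-p[2])/d[2]
def proj(c,P):
    W=np.array(c["world_from_camera"]);q=W[:3,:3].T@(np.array(P)-W[:3,3]);X,Y=q[0]/-q[2],-q[1]/-q[2]
    s=1+c["k1"]*(X*X+Y*Y);return np.array([X*s*c["fx"]+c["cx"],Y*s*c["fy"]+c["cy"]])
def tri(rs):
    A=np.zeros((3,3));b=np.zeros(3)
    for p,d in rs:
        M=np.eye(3)-np.outer(d,d);A+=M;b+=M@p
    X=np.linalg.solve(A,b);return X,[np.linalg.norm((np.eye(3)-np.outer(d,d))@(X-p)) for p,d in rs]
def crop(img,u0,v0,u1,v1,k,f):
    cv2.imwrite(f,cv2.resize(img[v0:v1,u0:u1],None,fx=k,fy=k,interpolation=cv2.INTER_CUBIC))
def pose():
    from scipy.spatial.transform import Rotation as R
    o=ctrl.get_obs();return o["ee_pos"],R.from_euler("xyz",o["eef_rot"]),o
E
python3 - <<'E'
import cv2
from h import crop
s=cv2.imread("pics/side0.png");t=cv2.imread("pics/top0.png")
crop(s,240,160,370,330,4.5 and 3.5,"pics/s_c.png") if 0 else None
crop(s,280,165,370,230,8,"pics/s_fix.png");crop(s,240,250,340,325,8,"pics/s_key.png")
crop(t,265,160,325,220,10,"pics/t_fix.png");crop(t,355,160,420,225,9,"pics/t_key.png")
E
```

```text
(no output)
```

View pics/s_fix.png

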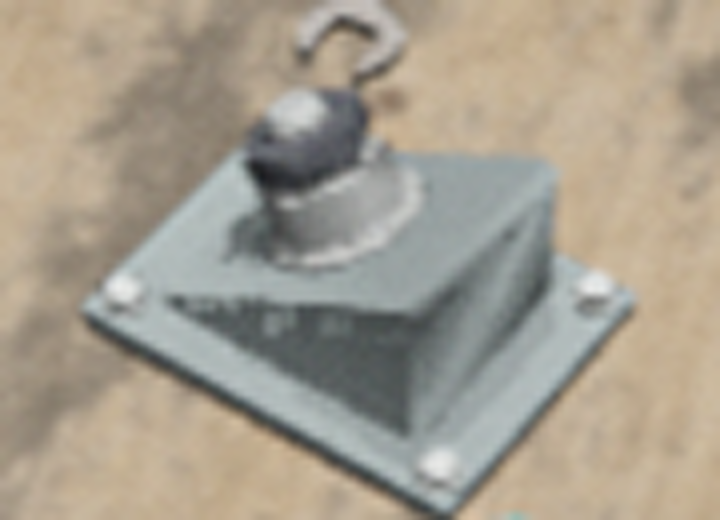

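View pics/s_key.png

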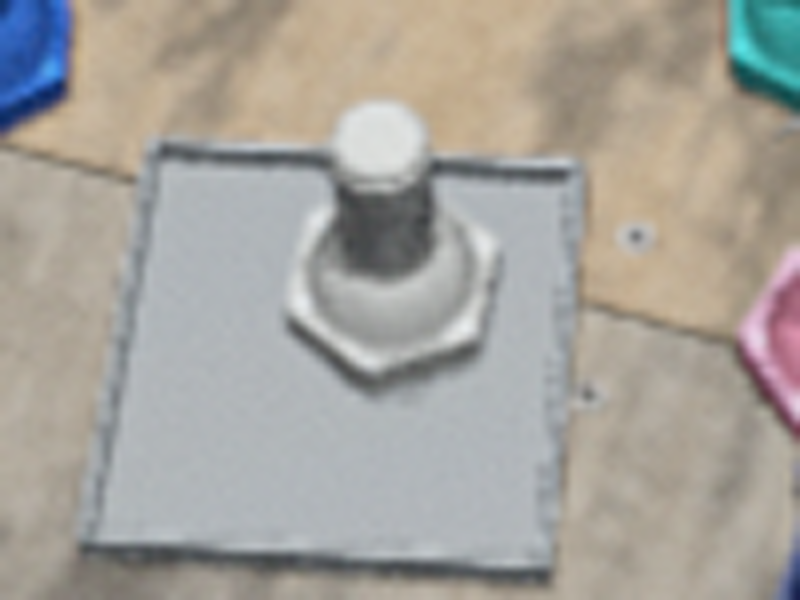

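View pics/t_fix.png

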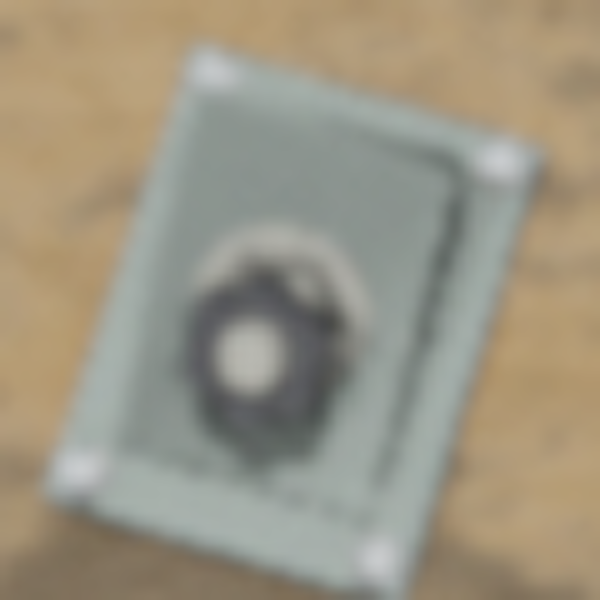

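View pics/t_key.png

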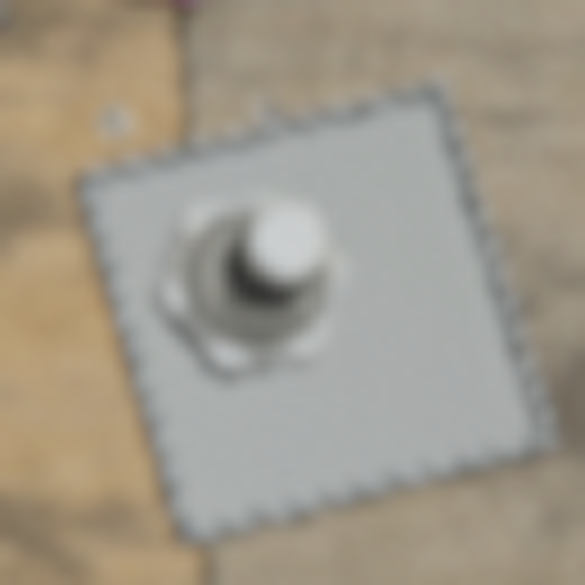

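```bash
cat > m.py <<'E'
from h import *
s=ctrl.camera("side");t=ctrl.camera("top")
def S(x,y,k,u,v): return ray(s,(x+.5)/k-.5+u,(y+.5)/k-.5+v)
def T(x,y,k,u,v): return ray(t,(x+.5)/k-.5+u,(y+.5)/k-.5+v)
E
python3 - <<'E'
from m import *
z=lambda r,h:(r[0]+r[1]*(h-r[0][2])/r[1][2]).round(4)
k1=T(287,242,9,355,160);k2=S(382,140,8,240,250)
print("keytop",tri([k1,k2]),z(k1,.104),z(k2,.104))
# key rim hex corners side, top of skirt z? lower outline
for x,y in [(287,303),(373,383),(478,345),(497,250)]: print("hexc",z(S(x,y,8,240,250),.014))
print("tray");
for x,y in [(82,183),(437,90),(548,447),(192,540)]: print(z(T(x,y,9,355,160),.014))
print("fix top cam")
C=[z(T(x,y,10,265,160),.012) for x,y in [(195,45),(545,150),(400,600),(45,495)]]
for c in C:print(c)
print("c",np.mean(C,0)); 
for a,b in [(0,1),(1,2),(2,3),(3,0)]: d=C[b]-C[a];print(np.hypot(*d[:2]),np.degrees(np.arctan2(d[1],d[0])))
print("fix side")
for x,y in [(85,307),(452,512),(635,297)]: print(z(S(x,y,8,280,165),.012))
print("tip",tri([T(250,357,10,265,160),S(297,112,8,280,165)]))
E
```

```text
keytop (array([ 0.56511725, -0.14248495,  0.0977493 ]), [np.float64(0.0009963551341964823), np.float64(0.0009963551341965482)]) [ 0.563  -0.1419  0.104 ] [ 0.5676 -0.1456  0.104 ]
hexc [ 0.5351 -0.1614  0.014 ]
hexc [ 0.572  -0.1808  0.014 ]
hexc [ 0.6    -0.1576  0.014 ]
hexc [ 0.5947 -0.122   0.014 ]
tray
[ 0.6058 -0.0792  0.014 ]
[ 0.6396 -0.2196  0.014 ]
[ 0.4979 -0.2539  0.014 ]
[ 0.4656 -0.1152  0.014 ]
fix top cam
[0.6701 0.1987 0.012 ]
[0.6292 0.0763 0.012 ]
[0.4719 0.1299 0.012 ]
[0.5113 0.2519 0.012 ]
c [0.570625 0.1642   0.012   ]
0.12905258618098284 -108.47706774171083
0.16618137681461181 161.18344839280928
0.12820436810031086 72.10209504967754
0.1674744159565873 -18.52149827297235
fix side
[0.4742 0.1282 0.012 ]
[0.6346 0.0745 0.012 ]
[0.6736 0.1946 0.012 ]
tip (array([0.54404504, 0.17465464, 0.09412406]), [np.float64(0.0007136871930701831), np.float64(0.0007136871930701311)])
```

```bash
python3 -m pendant '[{"tx":0.98,"ty":-0.51,"grip":-1},{"tx":0.98,"ty":-0.51,"grip":-1},{"tx":0.98,"ty":-0.51,"grip":-1},{"tx":0.98,"ty":-0.51,"grip":-1},{"tx":0.98,"ty":-0.51,"grip":-1},{"tx":0.98,"ty":-0.51,"grip":-1},{"tx":0.98,"ty":-0.51,"grip":-1},{"tx":0.98,"ty":-0.51,"grip":-1}]' 40
cat > go.py <<'E'
import sys
from h import *
from scipy.spatial.transform import Rotation as R
def need(P,Rt=None):
    p,r,o=pose()
    d=r.inv().apply(np.array(P)-p)/.04
    w=np.zeros(3) if Rt is None else np.degrees((r.inv()*Rt).as_rotvec())/4
    print("t=%.2f"%o["time_s"],"shift rows",d.round(2),"turn rows",w.round(2),"q",o["qpos"].round(2),"F",o["force"].round(1),"M",o["moment"].round(2),"grip",round(o["grip_width"],4))
    print("ee",p.round(4),"z",r.as_matrix()[:,2].round(3))
E
python3 -c "
from go import *
need([.566,-.1435,.302],R.from_euler('xyz',[np.pi,0,.2648]))"
```

```text
t=0.25 shift rows [ 1.272e+01 -6.580e+00  1.000e-02] turn rows [-0.01 -0.   -0.  ] q [-1.37  0.3   1.52  0.    1.32 -0.07] F [-0.4  0.2 -0.8] M [ 0.01  0.02 -0.02] grip 0.0941
ee [ 0.1439 -0.5308  0.3024] z [-0.  0. -1.]$[0]: bad value
```

```bash
python3 -m pendant '[{"rx":0,"ry":0,"rz":0,"tx":0.98,"ty":-0.51,"tz":0,"grip":-1}]' 40
```

```text
time_s: 0.33
ee_pos: [0.1718, -0.5047, 0.3019]
eef_rot: [-3.141, 0.001, 0.26]
force: [1.5, -0.9, 0.4]
grip_width: 0.0939
```

```bash
python3 -m pendant '[{"rx":0,"ry":0,"rz":0,"tx":1,"ty":-0.52,"tz":0,"grip":-1},{"rx":0,"ry":0,"rz":0,"tx":1,"ty":-0.52,"tz":0,"grip":-1},{"rx":0,"ry":0,"rz":0,"tx":1,"ty":-0.52,"tz":0,"grip":-1},{"rx":0,"ry":0,"rz":0,"tx":1,"ty":-0.52,"tz":0,"grip":-1},{"rx":0,"ry":0,"rz":0,"tx":1,"ty":-0.52,"tz":0,"grip":-1},{"rx":0,"ry":0,"rz":0,"tx":1,"ty":-0.52,"tz":0,"grip":-1},{"rx":0,"ry":0,"rz":0,"tx":1,"ty":-0.52,"tz":0,"grip":-1},{"rx":0,"ry":0,"rz":0,"tx":1,"ty":-0.52,"tz":0,"grip":-1}]' 40
python3 -c "
from go import *
need([.566,-.1435,.302],R.from_euler('xyz',[np.pi,0,.2648]))"
```

```text
time_s: 1.0
ee_pos: [0.4207, -0.2749, 0.3014]
eef_rot: [-3.141, 0.0, 0.253]
force: [-0.6, 0.3, 0.3]
grip_width: 0.094
t=1.00 shift rows [ 4.34 -2.27 -0.01] turn rows [-0.01  0.01 -0.17] q [-0.65  0.2   1.65  0.    1.29  0.67] F [-0.6  0.3  0.3] M [-0.05  0.    0.03] grip 0.094
ee [ 0.4207 -0.2749  0.3014] z [-0.001  0.001 -1.   ]
```

```bash
python3 -m pendant '[{"rx":0,"ry":0,"rz":0,"tx":0.95,"ty":-0.5,"tz":0,"grip":-1},{"rx":0,"ry":0,"rz":0,"tx":0.95,"ty":-0.5,"tz":0,"grip":-1},{"rx":0,"ry":0,"rz":0,"tx":0.95,"ty":-0.5,"tz":0,"grip":-1},{"rx":0,"ry":0,"rz":0,"tx":0.95,"ty":-0.5,"tz":0,"grip":-1},{"rx":0,"ry":0,"rz":0,"tx":0.6,"ty":-0.3,"tz":0,"grip":-1},{"rx":0,"ry":0,"rz":0,"tx":0,"ty":0,"tz":0,"grip":-1}]' 40
python3 -c "
from go import *
need([.566,-.1435,.302],R.from_euler('xyz',[np.pi,0,.2648]))
c=ctrl.camera('wrist');cv2.imwrite('pics/w1.png',c['pixels'])
import pickle;pickle.dump(c,open('w1.pkl','wb'))"
```

```text
time_s: 1.5
ee_pos: [0.5673, -0.1374, 0.301]
eef_rot: [-3.14, -0.0, 0.259]
force: [-0.6, 0.9, -0.1]
grip_width: 0.0937
t=1.50 shift rows [-0.07  0.14 -0.02] turn rows [-0.02 -0.   -0.09] q [-0.3   0.38  1.42  0.    1.34  1.01] F [-0.6  0.9 -0.1] M [-0.01  0.05  0.02] grip 0.0937
ee [ 0.5673 -0.1374  0.301 ] z [ 0.     0.001 -1.   ]
```

View pics/w1.png

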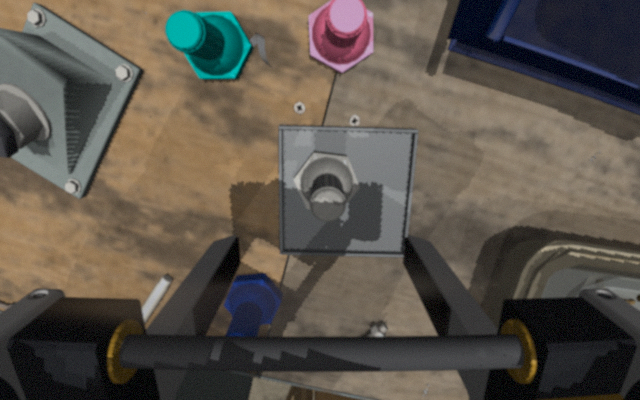

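```bash
python3 -c "
from h import *
i=cv2.imread('pics/w1.png');crop(i,270,120,420,260,5,'pics/w1c.png')"
```

```text
(no output)
```

View pics/w1c.png

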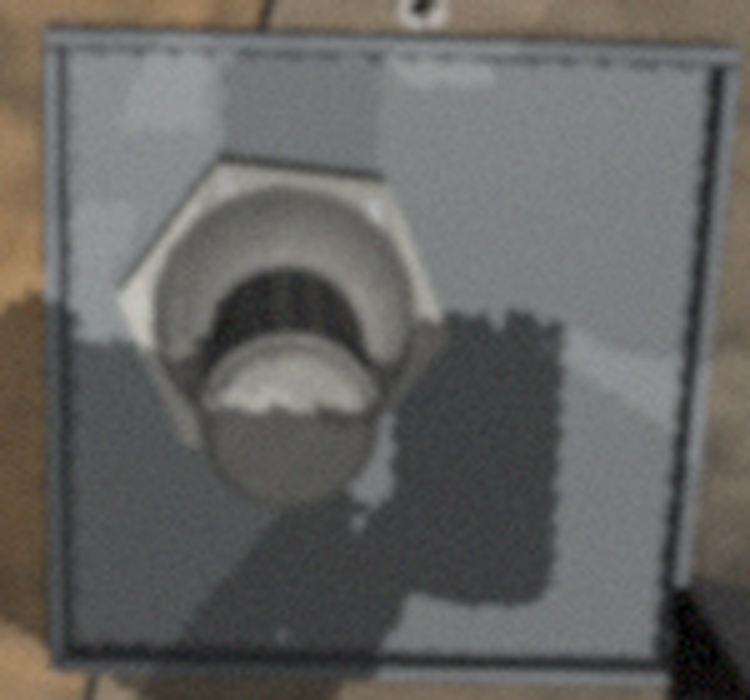

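```bash
python3 -c "
from h import *
import pickle
c=pickle.load(open('w1.pkl','rb'))
f=lambda x,y:((x+.5)/5-.5+270,(y+.5)/5-.5+120)
print('top',atz(c,*f(290,418),.104))
for h in (.004,.015,.025,.035):
  P=[atz(c,*f(*q),h) for q in [(122,298),(222,160),(388,182),(440,318)]]
  A=[np.degrees(np.arctan2(*(b-a)[1::-1])) for a,b in zip(P,P[1:])]
  print(h,np.round(A,1),[round(np.linalg.norm(b-a),4) for a,b in zip(P,P[1:])],'ctr',(P[0]+P[3])/2)
P=[atz(c,*f(*q),.014) for q in [(45,30),(738,50),(680,690),(50,668)]]
print(np.round(P,4))
"
```

```text
top [ 0.56599694 -0.14258274  0.104     ]
0.004 [ -21.2  -82.6 -143.2] [np.float64(0.0387), np.float64(0.0371), np.float64(0.0335)] ctr [ 0.5612736 -0.143408   0.004    ]
0.015 [ -21.2  -82.6 -143.2] [np.float64(0.0376), np.float64(0.0361), np.float64(0.0325)] ctr [ 0.56378811 -0.14260971  0.015     ]
0.025 [ -21.2  -82.6 -143.2] [np.float64(0.0366), np.float64(0.0351), np.float64(0.0316)] ctr [ 0.56607403 -0.141884    0.025     ]
0.035 [ -21.2  -82.6 -143.2] [np.float64(0.0356), np.float64(0.0341), np.float64(0.0307)] ctr [ 0.56835995 -0.14115829  0.035     ]
[[ 0.609  -0.0787  0.014 ]
 [ 0.6431 -0.2218  0.014 ]
 [ 0.4982 -0.2583  0.014 ]
 [ 0.4655 -0.1127  0.014 ]]
```

The steel key stands in the tray at wrist pixel (328,204), with its hex corners clear. Next I turn the wrist to leave room for clockwise turning, then look at the nut.

```bash

r8='x'; 
python3 -m pendant '[{"rx":0,"ry":0,"rz":-1,"tx":0,"ty":0,"tz":0,"grip":-1},{"rx":0,"ry":0,"rz":-1,"tx":0,"ty":0,"tz":0,"grip":-1},{"rx":0,"ry":0,"rz":-1,"tx":0,"ty":0,"tz":0,"grip":-1},{"rx":0,"ry":0,"rz":-1,"tx":0,"ty":0,"tz":0,"grip":-1},{"rx":0,"ry":0,"rz":-1,"tx":0,"ty":0,"tz":0,"grip":-1},{"rx":0,"ry":0,"rz":-1,"tx":0,"ty":0,"tz":0,"grip":-1},{"rx":0,"ry":0,"rz":-1,"tx":0,"ty":0,"tz":0,"grip":-1},{"rx":0,"ry":0,"rz":-1,"tx":0,"ty":0,"tz":0,"grip":-1}]' 40
python3 -m pendant '[{"rx":0,"ry":0,"rz":-1,"tx":0,"ty":0,"tz":0,"grip":-1},{"rx":0,"ry":0,"rz":-1,"tx":0,"ty":0,"tz":0,"grip":-1},{"rx":0,"ry":0,"rz":-1,"tx":0,"ty":0,"tz":0,"grip":-1},{"rx":0,"ry":0,"rz":-1,"tx":0,"ty":0,"tz":0,"grip":-1},{"rx":0,"ry":0,"rz":-1,"tx":0,"ty":0,"tz":0,"grip":-1},{"rx":0,"ry":0,"rz":-1,"tx":0,"ty":0,"tz":0,"grip":-1},{"rx":0,"ry":0,"rz":-1,"tx":0,"ty":0,"tz":0,"grip":-1},{"rx":0,"ry":0,"rz":-1,"tx":0,"ty":0,"tz":0,"grip":-1}]' 40
python3 -m pendant '[{"rx":0,"ry":0,"rz":-1,"tx":0,"ty":0,"tz":0,"grip":-1},{"rx":0,"ry":0,"rz":-1,"tx":0,"ty":0,"tz":0,"grip":-1},{"rx":0,"ry":0,"rz":-1,"tx":0,"ty":0,"tz":0,"grip":-1},{"rx":0,"ry":0,"rz":-1,"tx":0,"ty":0,"tz":0,"grip":-1},{"rx":0,"ry":0,"rz":-1,"tx":0,"ty":0,"tz":0,"grip":-1},{"rx":0,"ry":0,"rz":-1,"tx":0,"ty":0,"tz":0,"grip":-1},{"rx":0,"ry":0,"rz":-1,"tx":0,"ty":0,"tz":0,"grip":-1},{"rx":0,"ry":0,"rz":-1,"tx":0,"ty":0,"tz":0,"grip":-1}]' 40
python3 -m pendant '[{"rx":0,"ry":0,"rz":-1,"tx":0,"ty":0,"tz":0,"grip":-1},{"rx":0,"ry":0,"rz":-1,"tx":0,"ty":0,"tz":0,"grip":-1},{"rx":0,"ry":0,"rz":-1,"tx":0,"ty":0,"tz":0,"grip":-1},{"rx":0,"ry":0,"rz":-1,"tx":0,"ty":0,"tz":0,"grip":-1},{"rx":0,"ry":0,"rz":-1,"tx":0,"ty":0,"tz":0,"grip":-1},{"rx":0,"ry":0,"rz":-1,"tx":0,"ty":0,"tz":0,"grip":-1},{"rx":0,"ry":0,"rz":-1,"tx":0,"ty":0,"tz":0,"grip":-1},{"rx":0,"ry":0,"rz":-1,"tx":0,"ty":0,"tz":0,"grip":-1}]' 40
cat >> go.py <<'E'
phi=np.radians(-18.6);a=np.radians(30)
D=np.array([-np.sin(a)*np.cos(phi),-np.sin(a)*np.sin(phi),np.cos(a)])
TIP=np.array([.544,.1747,.0945])
def Rtool(zc,xh):
    z=zc/np.linalg.norm(zc);x=np.array(xh)-np.dot(xh,z)*z;x/=np.linalg.norm(x)
    return R.from_matrix(np.c_[x,np.cross(z,x),z])
E
python3 -c "
from go import *
need(TIP+D*.2,Rtool(-D,[-np.cos(phi),-np.sin(phi),0]))"
```

```text
time_s: 2.22
ee_pos: [0.5611, -0.1447, 0.3002]
eef_rot: [-3.138, 0.002, 0.836]
force: [0.3, 0.1, -1.2]
grip_width: 0.0941
time_s: 2.88
ee_pos: [0.5544, -0.1533, 0.3005]
eef_rot: [-3.136, 0.001, 1.414]
force: [-0.1, 0.4, 0.4]
grip_width: 0.0937
time_s: 3.55
ee_pos: [0.5476, -0.1618, 0.3009]
eef_rot: [-3.134, -0.002, 1.991]
force: [-0.4, 0.4, -0.1]
grip_width: 0.0938
time_s: 4.22
ee_pos: [0.5406, -0.17, 0.3013]
eef_rot: [-3.135, -0.007, 2.569]
force: [-0.7, 0.4, -0.6]
grip_width: 0.0941
t=4.22 shift rows [7.01 6.68 0.84] turn rows [-1.01 -7.57 -3.44] q [-0.37  0.34  1.47 -0.01  1.34 -1.37] F [-0.7  0.4 -0.6] M [-0.02 -0.18  0.05] grip 0.0941
ee [ 0.5406 -0.17    0.3013] z [-0.009 -0.002 -1.   ]
```

```bash
python3 -m pendant '[{"rx":0,"ry":0,"rz":0,"tx":0.72,"ty":0.68,"tz":0,"grip":-1},{"rx":0,"ry":0,"rz":0,"tx":0.72,"ty":0.68,"tz":0,"grip":-1},{"rx":0,"ry":0,"rz":0,"tx":0.72,"ty":0.68,"tz":0,"grip":-1},{"rx":0,"ry":0,"rz":0,"tx":0.72,"ty":0.68,"tz":0,"grip":-1},{"rx":0,"ry":0,"rz":0,"tx":0.72,"ty":0.68,"tz":0,"grip":-1},{"rx":0,"ry":0,"rz":0,"tx":0.72,"ty":0.68,"tz":0,"grip":-1},{"rx":0,"ry":0,"rz":0,"tx":0.72,"ty":0.68,"tz":0,"grip":-1},{"rx":0,"ry":0,"rz":0,"tx":0.72,"ty":0.68,"tz":0,"grip":-1}]' 40
python3 -m pendant '[{"rx":-0.13,"ry":-1,"rz":-0.45,"tx":0,"ty":0,"tz":0,"grip":-1},{"rx":-0.13,"ry":-1,"rz":-0.45,"tx":0,"ty":0,"tz":0,"grip":-1},{"rx":-0.13,"ry":-1,"rz":-0.45,"tx":0,"ty":0,"tz":0,"grip":-1},{"rx":-0.13,"ry":-1,"rz":-0.45,"tx":0,"ty":0,"tz":0,"grip":-1},{"rx":-0.13,"ry":-1,"rz":-0.45,"tx":0,"ty":0,"tz":0,"grip":-1},{"rx":-0.13,"ry":-1,"rz":-0.45,"tx":0,"ty":0,"tz":0,"grip":-1},{"rx":-0.13,"ry":-1,"rz":-0.45,"tx":0,"ty":0,"tz":0,"grip":-1},{"rx":0,"ry":0,"rz":0,"tx":0,"ty":0,"tz":0,"grip":-1}]' 40
python3 -c "
from go import *
need(TIP+D*.2,Rtool(-D,[-np.cos(phi),-np.sin(phi),0]))"
```

```text
time_s: 4.88
ee_pos: [0.4574, 0.1349, 0.3004]
eef_rot: [-3.134, -0.006, 2.555]
force: [1.0, 0.3, -0.1]
grip_width: 0.0938
time_s: 5.55
ee_pos: [0.453, 0.1341, 0.3011]
eef_rot: [-3.141, 0.507, 2.796]
force: [-0.2, 0.4, -0.7]
grip_width: 0.0939
t=5.55 shift rows [1.02 1.67 0.39] turn rows [-0.16 -0.24 -0.27] q [ 0.32  0.    1.92 -0.41  0.85 -0.69] F [-0.2  0.4 -0.7] M [0.11 0.05 0.03] grip 0.0939
ee [0.453  0.1341 0.3011] z [ 0.457 -0.165 -0.874]
```

```bash
python3 -m pendant '[{"rx":-0.08,"ry":-0.12,"rz":-0.13,"tx":0.55,"ty":0.85,"tz":0.2,"grip":-1},{"rx":-0.08,"ry":-0.12,"rz":-0.13,"tx":0.55,"ty":0.85,"tz":0.2,"grip":-1},{"rx":0,"ry":0,"rz":0,"tx":0,"ty":0,"tz":0,"grip":-1}]' 40
python3 -c "
from go import *
need(TIP+D*.2,Rtool(-D,[-np.cos(phi),-np.sin(phi),0]))
c=ctrl.camera('wrist');cv2.imwrite('pics/w2.png',c['pixels'])
import pickle;pickle.dump(c,open('w2.pkl','wb'));crop(c['pixels'],220,70,430,230,3.8,'pics/w2c.png')"
```

```text
time_s: 5.8
ee_pos: [0.4474, 0.2065, 0.2663]
eef_rot: [3.139, 0.523, 2.805]
force: [1.0, -0.1, -1.6]
grip_width: 0.0943
t=5.80 shift rows [-0.05  0.02 -0.01] turn rows [-0.05 -0.01 -0.15] q [ 0.49  0.11  1.9  -0.52  0.83 -0.45] F [ 1.  -0.1 -1.6] M [ 0.14  0.08 -0.01] grip 0.0943
ee [0.4474 0.2065 0.2663] z [ 0.472 -0.163 -0.866]
```

View pics/w2.png

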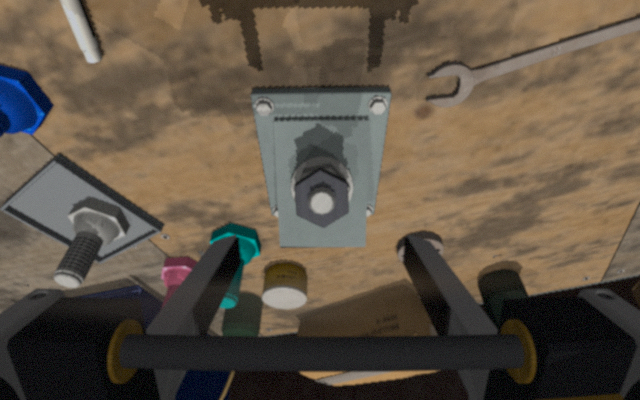

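View pics/w2c.png

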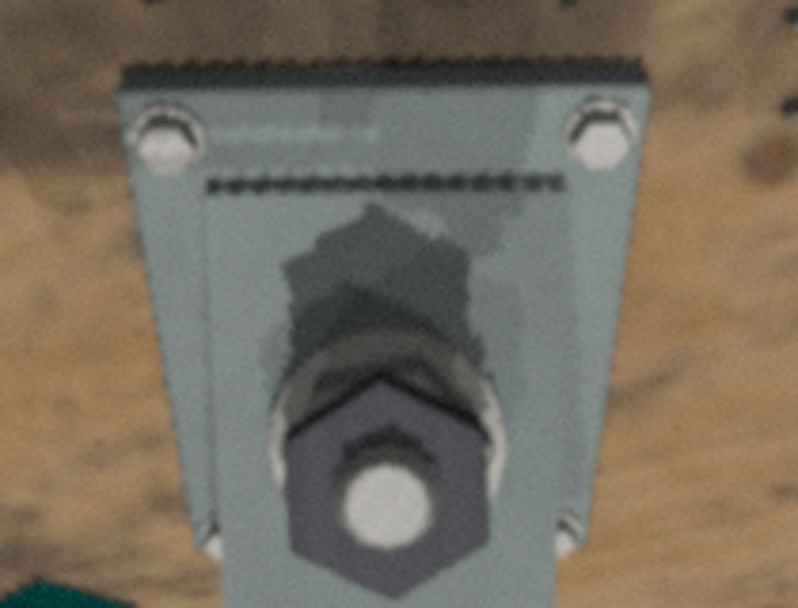

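```bash
python3 - <<'E'
from go import *
import pickle
from scipy.optimize import least_squares
c=pickle.load(open('w2.pkl','rb'))
f=lambda x,y:np.array([(x+.5)/3.8-.5+220,(y+.5)/3.8-.5+70])
H=[f(*q) for q in [(384,378),(488,436),(490,543),(397,600),(293,552),(286,440)]];tip=f(388,506)
s=ctrl.camera("side");t=ctrl.camera("top")
print("tip3",tri([ray(c,*tip),ray(t,(250.5)/10-.5+265,357.5/10-.5+160),ray(s,297.5/8-.5+280,112.5/8-.5+165)]))
# plate corners wrist z=.012
P=[atz(c,*f(*q),.012) for q in [(120,92),(648,92)]];print("front corners",P, np.degrees(np.arctan2(*(P[1]-P[0])[1::-1])))
C0=TIP-D*.009
def axes(ph,al=a):
    z=np.array([-np.sin(al)*np.cos(ph),-np.sin(al)*np.sin(ph),np.cos(al)])
    x=np.array([np.cos(al)*np.cos(ph),np.cos(al)*np.sin(ph),np.sin(al)]);return x,np.cross(z,x),z
def model(p,full=False):
    x,y,z=axes(p[5]);C=p[:3]
    pts=[C+26.56e-3*(np.cos(p[3]+k*np.pi/3)*x+np.sin(p[3]+k*np.pi/3)*y) for k in range(6)]
    return np.array([proj(c,q) for q in pts]),C+p[4]*z
def res(p):
    h,tp=model(p)
    r=[np.min(np.linalg.norm(h-q,axis=1)) for q in H]
    o=[h[np.argmin(np.linalg.norm(h-q,axis=1))]-q for q in H]
    return np.r_[np.ravel(o),proj(c,tp)-tip,(proj(s,tp)-[297.5/8-.5+280,112.5/8-.5+165])*.7,(proj(t,tp)-[250.5/10-.5+265,357.5/10-.5+160])*.7,(p[4]-.009)/.003,(p[5]-phi)/np.radians(.7)]
best=None
for y0 in np.radians([0,15,30,45]):
    r=least_squares(res,np.r_[C0,y0,.009,phi])
    if best is None or r.cost<best.cost: best=r
p=best.x;print(best.cost,p[:3].round(4),"corner yaw",np.degrees(p[3])%60,"stick",p[4],"phi",np.degrees(p[5]));print(best.fun.round(2))
E
```

```text
tip3 (array([0.54393797, 0.17442759, 0.09414936]), [np.float64(0.00043871796416359405), np.float64(0.0005392168910996766), np.float64(0.0009112063818446041)])
front corners [array([0.46858196, 0.1325386 , 0.012     ]), array([0.51019776, 0.25182348, 0.012     ])] 70.76727324112451
1.1462542816899808 [0.5472 0.1732 0.0866] corner yaw 1.8946315808837115 stick 0.009293192376557055 phi -18.566723247321097
[ 0.11  0.64 -0.13 -0.7  -0.03  0.12 -0.74  0.08  0.26 -0.19  0.17  0.43
  0.36 -0.32 -0.44 -0.11 -0.1   0.11  0.1   0.05]
```

```bash
python3 -m pendant '[{"rx":0,"ry":1,"rz":0,"tx":0,"ty":0,"tz":-0.3,"grip":-1},{"rx":0,"ry":1,"rz":0,"tx":0,"ty":0,"tz":-0.3,"grip":-1},{"rx":0,"ry":1,"rz":0,"tx":0,"ty":0,"tz":-0.3,"grip":-1},{"rx":0,"ry":1,"rz":0,"tx":0,"ty":0,"tz":-0.3,"grip":-1},{"rx":0,"ry":1,"rz":0,"tx":0,"ty":0,"tz":-0.3,"grip":-1},{"rx":0,"ry":1,"rz":0,"tx":0,"ty":0,"tz":0,"grip":-1},{"rx":0,"ry":1,"rz":0,"tx":0,"ty":0,"tz":0,"grip":-1},{"rx":0,"ry":0.5,"rz":0,"tx":0,"ty":0,"tz":0,"grip":-1}]' 40
python3 -c "
from go import *
need([.566,-.1425,.29],Rtool(np.array([0,0,-1.]),[-np.cos(phi),-np.sin(phi),0]))"
```

```text
time_s: 6.62
ee_pos: [0.4275, 0.202, 0.3346]
eef_rot: [3.125, -0.027, 2.799]
force: [-0.2, -0.3, -0.1]
grip_width: 0.0938
t=6.62 shift rows [-6.18 -6.97  0.83] turn rows [ 0.24 -0.38 -0.26] q [ 0.35  0.1   1.68  0.03  1.37 -0.88] F [-0.2 -0.3 -0.1] M [-0.02 -0.15 -0.04] grip 0.0938
ee [0.4275 0.202  0.3346] z [-0.019  0.025 -1.   ]
```

```bash
python3 -m pendant '[{"rx":0.08,"ry":-0.13,"rz":0,"tx":-0.65,"ty":-0.73,"tz":0.1,"grip":-1},{"rx":0.08,"ry":-0.13,"rz":0,"tx":-0.65,"ty":-0.73,"tz":0.1,"grip":-1},{"rx":0.08,"ry":-0.13,"rz":0,"tx":-0.65,"ty":-0.73,"tz":0.1,"grip":-1},{"rx":0,"ry":0,"rz":0,"tx":-0.65,"ty":-0.73,"tz":0.1,"grip":-1},{"rx":0,"ry":0,"rz":0,"tx":-0.65,"ty":-0.73,"tz":0.1,"grip":-1},{"rx":0,"ry":0,"rz":0,"tx":-0.65,"ty":-0.73,"tz":0.1,"grip":-1},{"rx":0,"ry":0,"rz":0,"tx":-0.65,"ty":-0.73,"tz":0.1,"grip":-1},{"rx":0,"ry":0,"rz":0,"tx":-0.65,"ty":-0.73,"tz":0.1,"grip":-1}]' 40
python3 -c "
from go import *
need([.566,-.1425,.148],Rtool(np.array([0,0,-1.]),[-np.cos(phi),-np.sin(phi),0]))"
```

```text
time_s: 7.28
ee_pos: [0.5448, -0.1047, 0.3071]
eef_rot: [3.125, 0.005, 2.796]
force: [1.5, 0.9, -1.0]
grip_width: 0.0936
t=7.28 shift rows [-0.8  -0.78  3.97] turn rows [ 0.24  0.07 -0.3 ] q [-0.26  0.3   1.5   0.02  1.33 -1.49] F [ 1.5  0.9 -1. ] M [ 0.03 -0.12  0.07] grip 0.0936
ee [ 0.5448 -0.1047  0.3071] z [ 0.01   0.014 -1.   ]
```

```bash
python3 -m pendant '[{"rx":0.2,"ry":0.05,"rz":0,"tx":-0.8,"ty":-0.78,"tz":0.3,"grip":-1},{"rx":0,"ry":0,"rz":0,"tx":0,"ty":0,"tz":0,"grip":-1}]' 40
python3 -c "
from go import *
need([.566,-.1425,.148],Rtool(np.array([0,0,-1.]),[-np.cos(phi),-np.sin(phi),0]))"
```

```text
time_s: 7.45
ee_pos: [0.5614, -0.1486, 0.2966]
eef_rot: [3.137, 0.002, 2.789]
force: [-1.5, -0.5, -0.5]
grip_width: 0.0941
t=7.45 shift rows [-0.05  0.17  3.71] turn rows [ 0.06  0.03 -0.4 ] q [-0.32  0.37  1.44  0.    1.33 -1.54] F [-1.5 -0.5 -0.5] M [ 0.05 -0.09  0.05] grip 0.0941
ee [ 0.5614 -0.1486  0.2966] z [ 0.003  0.003 -1.   ]
```

```bash
python3 -m pendant '[{"rx":0.05,"ry":0.03,"rz":0,"tx":-0.05,"ty":0.15,"tz":0.9,"grip":-1},{"rx":0,"ry":0,"rz":0,"tx":0,"ty":0,"tz":0.9,"grip":-1},{"rx":0,"ry":0,"rz":0,"tx":0,"ty":0,"tz":0.9,"grip":-1},{"rx":0,"ry":0,"rz":0,"tx":0,"ty":0,"tz":0.7,"grip":-1},{"rx":0,"ry":0,"rz":0,"tx":0,"ty":0,"tz":0,"grip":-1}]' 40
python3 -c "
from go import *
need([.566,-.1425,.148],Rtool(np.array([0,0,-1.]),[-np.cos(phi),-np.sin(phi),0]))"
```

```text
time_s: 7.87
ee_pos: [0.5645, -0.1537, 0.1615]
eef_rot: [3.134, 0.007, 2.775]
force: [0.1, -0.3, -0.4]
grip_width: 0.0937
t=7.87 shift rows [0.07 0.27 0.34] turn rows [ 0.11  0.11 -0.59] q [-0.33  0.52  1.56  0.01  1.05 -1.54] F [ 0.1 -0.3 -0.4] M [-0.02 -0.12  0.05] grip 0.0937
ee [ 0.5645 -0.1537  0.1615] z [ 0.01   0.005 -1.   ]
```

```bash
python3 -m pendant '[{"rx":0.11,"ry":0.11,"rz":0,"tx":0.07,"ty":0.27,"tz":0.34,"grip":-1},{"rx":0,"ry":0,"rz":0,"tx":0,"ty":0,"tz":0,"grip":-1}]' 40
python3 -c "
from go import *
need([.566,-.1425,.148],Rtool(np.array([0,0,-1.]),[-np.cos(phi),-np.sin(phi),0]))"
```

```text
time_s: 8.03
ee_pos: [0.5656, -0.1438, 0.1493]
eef_rot: [3.141, -0.0, 2.772]
force: [-0.3, 0.5, 0.5]
grip_width: 0.0939
t=8.03 shift rows [0.   0.03 0.03] turn rows [ 0.01 -0.   -0.64] q [-0.31  0.54  1.56  0.    1.04 -1.51] F [-0.3  0.5  0.5] M [ 0.06 -0.17 -0.01] grip 0.0939
ee [ 0.5656 -0.1438  0.1493] z [-0.     0.001 -1.   ]
```

Well aligned. Close.

```bash
python3 -m pendant '[{"rx":0,"ry":0,"rz":0,"tx":0,"ty":0.03,"tz":0.03,"grip":1},{"rx":0,"ry":0,"rz":0,"tx":0,"ty":0,"tz":0,"grip":1},{"rx":0,"ry":0,"rz":0,"tx":0,"ty":0,"tz":0,"grip":1},{"rx":0,"ry":0,"rz":0,"tx":0,"ty":0,"tz":0,"grip":1},{"rx":0,"ry":0,"rz":0,"tx":0,"ty":0,"tz":0,"grip":1},{"rx":0,"ry":0,"rz":0,"tx":0,"ty":0,"tz":0,"grip":1},{"rx":0,"ry":0,"rz":0,"tx":0,"ty":0,"tz":0,"grip":1}]' 60
python3 -c "
from go import *
need([.566,-.1425,.148],Rtool(np.array([0,0,-1.]),[-np.cos(phi),-np.sin(phi),0]))
c=ctrl.camera('wrist');crop(c['pixels'],120,50,520,300,2,'pics/w3.png')"
```

```text
time_s: 8.62
ee_pos: [0.5685, -0.1429, 0.1559]
eef_rot: [3.139, 0.01, 2.773]
force: [0.3, -0.3, -0.9]
grip_width: 0.0507
t=8.62 shift rows [ 0.06 -0.01  0.2 ] turn rows [ 0.03  0.15 -0.63] q [-0.31  0.53  1.56  0.    1.04 -1.51] F [ 0.3 -0.3 -0.9] M [ 0.05 -0.19 -0.03] grip 0.0507
ee [ 0.5685 -0.1429  0.1559] z [ 0.01  -0.002 -1.   ]
```

View pics/w3.png

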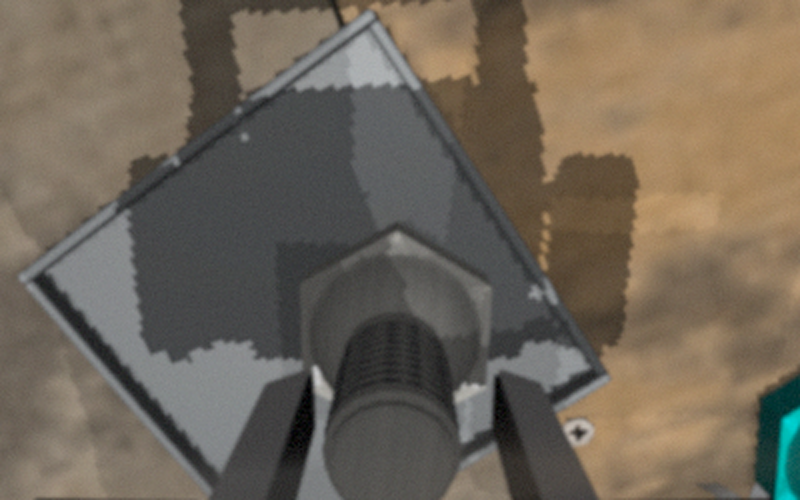

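```bash
python3 -m pendant '[{"rx":0,"ry":0.15,"rz":0,"tx":0.06,"ty":0,"tz":0.2,"grip":1},{"rx":0,"ry":0,"rz":0,"tx":0,"ty":0,"tz":0.02,"grip":1},{"rx":0,"ry":0,"rz":0,"tx":0,"ty":0,"tz":0.02,"grip":1},{"rx":0,"ry":0,"rz":0,"tx":0,"ty":0,"tz":0.02,"grip":1},{"rx":0,"ry":0,"rz":0,"tx":0,"ty":0,"tz":0.02,"grip":1},{"rx":0,"ry":0,"rz":0,"tx":0,"ty":0,"tz":0.02,"grip":1}]' 60
python3 -c "
from go import *
need([.566,-.1425,.148],Rtool(np.array([0,0,-1.]),[-np.cos(phi),-np.sin(phi),0]))"
```

```text
time_s: 9.17
ee_pos: [0.5664, -0.1422, 0.1467]
eef_rot: [3.14, 0.0, 2.773]
force: [-4.5, 1.5, 12.6]
grip_width: 0.0314
t=9.17 shift rows [ 0.01 -0.01 -0.03] turn rows [ 0.03  0.   -0.63] q [-0.31  0.54  1.56  0.    1.03 -1.51] F [-4.5  1.5 12.6] M [ 0.24  0.96 -0.04] grip 0.0314
ee [ 0.5664 -0.1422  0.1467] z [ 0.001  0.002 -1.   ]
```

```bash
python3 -m pendant '[{"rx":0,"ry":0,"rz":0,"tx":0,"ty":0,"tz":-0.4,"grip":1},{"rx":0,"ry":0,"rz":0,"tx":0,"ty":0,"tz":-0.8,"grip":1},{"rx":0,"ry":0,"rz":0,"tx":0,"ty":0,"tz":-0.9,"grip":1},{"rx":0,"ry":0,"rz":0,"tx":0,"ty":0,"tz":-0.9,"grip":1},{"rx":0,"ry":0,"rz":0,"tx":0,"ty":0,"tz":-0.9,"grip":1},{"rx":0,"ry":0,"rz":0,"tx":0,"ty":0,"tz":0,"grip":1}]' 60
cat >> go.py <<'E'
RKG=R.from_euler('z',7.7,degrees=True); RTG=R.from_euler('xyz',[3.14,0,2.773]); RK_T=RTG.inv()*RKG  # key in tool
SEAT=.1317; JT=np.array([.5472,.1732,.0866]); OFF=np.array([0,0,0.])
xf=np.array([np.cos(a)*np.cos(phi),np.cos(a)*np.sin(phi),np.sin(a)])
def RKN(deg): return Rtool(D,xf)*R.from_euler('z',deg,degrees=True)
def nut(deg,back):
    Rt=RKN(deg)*RK_T.inv(); return JT+D*back-Rt.apply([OFF[0],OFF[1],SEAT]),Rt
E
python3 -c "
from go import *
for k in range(6):
  P,Rt=nut(31.9+60*k,.05); print(k,P.round(3),Rt.as_matrix()[:,0].round(2)); need(P,Rt)"
```

```text
time_s: 9.67
ee_pos: [0.5647, -0.1419, 0.3032]
eef_rot: [3.14, -0.014, 2.773]
force: [1.0, -0.7, -2.2]
grip_width: 0.0314
0 [0.461 0.202 0.244] [-0.84  0.22 -0.5 ]
t=9.67 shift rows [5.49 7.08 1.57] turn rows [ 0.05 -7.7  -1.38] q [-0.31  0.38  1.42  0.    1.36 -1.51] F [ 1.  -0.7 -2.2] M [ 0.02 -0.2  -0.03] grip 0.0314
ee [ 0.5647 -0.1419  0.3032] z [-0.012  0.006 -1.   ]
1 [0.461 0.202 0.244] [-0.66 -0.72 -0.23]
t=9.67 shift rows [5.49 7.09 1.56] turn rows [  4.1   -6.98 -16.  ] q [-0.31  0.38  1.42  0.    1.36 -1.51] F [ 1.  -0.7 -2.2] M [ 0.02 -0.2  -0.03] grip 0.0314
ee [ 0.5647 -0.1419  0.3032] z [-0.012  0.006 -1.   ]
2 [0.461 0.202 0.244] [ 0.18 -0.94  0.27]
t=9.67 shift rows [5.49 7.09 1.56] turn rows [  8.2   -4.62 -30.51] q [-0.31  0.38  1.42  0.    1.36 -1.51] F [ 1.  -0.7 -2.2] M [ 0.02 -0.2  -0.03] grip 0.0314
ee [ 0.5647 -0.1419  0.3032] z [-0.012  0.006 -1.   ]
3 [0.461 0.202 0.244] [ 0.84 -0.22  0.5 ]
t=9.67 shift rows [5.49 7.09 1.57] turn rows [-11.6   -0.14  42.08] q [-0.31  0.38  1.42  0.    1.36 -1.51] F [ 1.  -0.7 -2.2] M [ 0.02 -0.2  -0.03] grip 0.0314
ee [ 0.5647 -0.1419  0.3032] z [-0.012  0.006 -1.   ]
4 [0.461 0.202 0.244] [0.66 0.72 0.23]
t=9.67 shift rows [5.5  7.09 1.57] turn rows [-7.86 -4.64 27.8 ] q [-0.31  0.38  1.42  0.    1.36 -1.51] F [ 1.  -0.7 -2.2] M [ 0.02 -0.2  -0.03] grip 0.0314
ee [ 0.5647 -0.1419  0.3032] z [-0.012  0.006 -1.   ]
5 [0.461 0.202 0.244] [-0.18  0.94 -0.27]
t=9.67 shift rows [5.5  7.09 1.57] turn rows [-3.95 -6.96 13.25] q [-0.31  0.38  1.42  0.    1.36 -1.51] F [ 1.  -0.7 -2.2] M [ 0.02 -0.2  -0.03] grip 0.0314
ee [ 0.5647 -0.1419  0.3032] z [-0.012  0.006 -1.   ]
```

```bash
python3 -m pendant '[{"rx":0,"ry":0,"rz":0,"tx":0.6,"ty":0.78,"tz":-0.1,"grip":1},{"rx":0,"ry":0,"rz":0,"tx":0.6,"ty":0.78,"tz":-0.1,"grip":1},{"rx":0,"ry":0,"rz":0,"tx":0.6,"ty":0.78,"tz":0,"grip":1},{"rx":0,"ry":0,"rz":0,"tx":0.6,"ty":0.78,"tz":0,"grip":1},{"rx":0,"ry":0,"rz":0,"tx":0.6,"ty":0.78,"tz":0,"grip":1},{"rx":0,"ry":0,"rz":0,"tx":0.6,"ty":0.78,"tz":0,"grip":1},{"rx":0,"ry":0,"rz":0,"tx":0.6,"ty":0.78,"tz":0,"grip":1},{"rx":0,"ry":0,"rz":0,"tx":0.6,"ty":0.78,"tz":0,"grip":1}]' 60
python3 -m pendant '[{"rx":0,"ry":0,"rz":-1,"tx":0,"ty":0,"tz":0,"grip":1},{"rx":0,"ry":0,"rz":-1,"tx":0,"ty":0,"tz":0,"grip":1},{"rx":0,"ry":0,"rz":-1,"tx":0,"ty":0,"tz":0,"grip":1},{"rx":0,"ry":0,"rz":-1,"tx":0,"ty":0,"tz":0,"grip":1},{"rx":0,"ry":0,"rz":-1,"tx":0,"ty":0,"tz":0,"grip":1},{"rx":0,"ry":0,"rz":-1,"tx":0,"ty":0,"tz":0,"grip":1},{"rx":0,"ry":0,"rz":-1,"tx":0,"ty":0,"tz":0,"grip":1},{"rx":0,"ry":0,"rz":-1,"tx":0,"ty":0,"tz":0,"grip":1}]' 60
python3 -m pendant '[{"rx":0,"ry":0,"rz":-1,"tx":0,"ty":0,"tz":0,"grip":1},{"rx":0,"ry":0,"rz":-1,"tx":0,"ty":0,"tz":0,"grip":1},{"rx":0,"ry":0,"rz":-1,"tx":0,"ty":0,"tz":0,"grip":1},{"rx":0,"ry":0,"rz":-1,"tx":0,"ty":0,"tz":0,"grip":1},{"rx":0,"ry":0,"rz":-1,"tx":0,"ty":0,"tz":0,"grip":1},{"rx":0,"ry":0,"rz":-1,"tx":0,"ty":0,"tz":0,"grip":1},{"rx":0,"ry":0,"rz":-1,"tx":0,"ty":0,"tz":0,"grip":1}]' 60
python3 -c "
from go import *
P,Rt=nut(31.9+60,.05); need(P,Rt)"
```

```text
time_s: 10.33
ee_pos: [0.4716, 0.1656, 0.3065]
eef_rot: [-3.139, -0.022, 2.762]
force: [1.4, 0.0, -4.5]
grip_width: 0.0313
time_s: 11.0
ee_pos: [0.466, 0.1743, 0.296]
eef_rot: [3.131, -0.035, -2.929]
force: [-1.0, -0.5, -2.9]
grip_width: 0.0313
time_s: 11.58
ee_pos: [0.464, 0.1739, 0.2865]
eef_rot: [3.109, -0.038, -2.414]
force: [0.6, -0.1, -3.7]
grip_width: 0.0313
t=11.58 shift rows [-0.46  0.54  1.06] turn rows [ 7.07 -4.09 -0.63] q [ 0.28  0.21  1.67  0.01  1.31 -2.02] F [ 0.6 -0.1 -3.7] M [ 0.11 -0.17  0.  ] grip 0.0313
ee [0.464  0.1739 0.2865] z [-0.05  -0.001 -0.999]
```

```bash
python3 -m pendant '[{"rx":0.9,"ry":-0.52,"rz":-0.08,"tx":0,"ty":0,"tz":-0.1,"grip":1},{"rx":0.9,"ry":-0.52,"rz":-0.08,"tx":0,"ty":0,"tz":-0.1,"grip":1},{"rx":0.9,"ry":-0.52,"rz":-0.08,"tx":0,"ty":0,"tz":-0.1,"grip":1},{"rx":0.9,"ry":-0.52,"rz":-0.08,"tx":0,"ty":0,"tz":-0.05,"grip":1},{"rx":0.9,"ry":-0.52,"rz":-0.08,"tx":0,"ty":0,"tz":-0.05,"grip":1},{"rx":0.9,"ry":-0.52,"rz":-0.08,"tx":0,"ty":0,"tz":-0.03,"grip":1},{"rx":0.9,"ry":-0.52,"rz":-0.08,"tx":0,"ty":0,"tz":-0.03,"grip":1},{"rx":0.7,"ry":-0.4,"rz":-0.06,"tx":0,"ty":0,"tz":-0.03,"grip":1}]' 60
python3 -c "
from go import *
P,Rt=nut(31.9+60,.05); need(P,Rt)"
```

```text
time_s: 12.25
ee_pos: [0.4597, 0.1743, 0.2954]
eef_rot: [-2.663, 0.222, -2.3]
force: [-0.1, -0.8, -3.5]
grip_width: 0.0313
t=12.25 shift rows [-0.25  1.02  1.02] turn rows [-0.03 -0.02  0.16] q [ 0.41  0.06  1.88 -0.46  0.85 -1.71] F [-0.1 -0.8 -3.5] M [ 0.27  0.44 -0.06] grip 0.0313
ee [0.4597 0.1743 0.2954] z [ 0.473 -0.161 -0.866]
```

```bash
python3 -m pendant '[{"rx":0,"ry":0,"rz":0.16,"tx":-0.13,"ty":0.52,"tz":0,"grip":1},{"rx":0,"ry":0,"rz":0,"tx":-0.13,"ty":0.52,"tz":0.5,"grip":1},{"rx":0,"ry":0,"rz":0,"tx":0,"ty":0,"tz":0,"grip":1}]' 60
python3 -c "
from go import *
P,Rt=nut(31.9+60,.05); need(P,Rt)
c=ctrl.camera('wrist');cv2.imwrite('pics/w4.png',c['pixels'])
c=ctrl.camera('side');crop(c['pixels'],270,110,390,230,5,'pics/s4.png')"
```

```text
time_s: 12.5
ee_pos: [0.4492, 0.2071, 0.2578]
eef_rot: [-2.665, 0.226, -2.309]
force: [-0.0, -1.2, -4.6]
grip_width: 0.0313
t=12.50 shift rows [-0.03 -0.11  0.46] turn rows [-0.04 -0.02  0.02] q [ 0.49  0.12  1.91 -0.53  0.81 -1.55] F [-0.  -1.2 -4.6] M [ 0.34  0.58 -0.06] grip 0.0313
ee [0.4492 0.2071 0.2578] z [ 0.474 -0.162 -0.866]
```

View pics/w4.png

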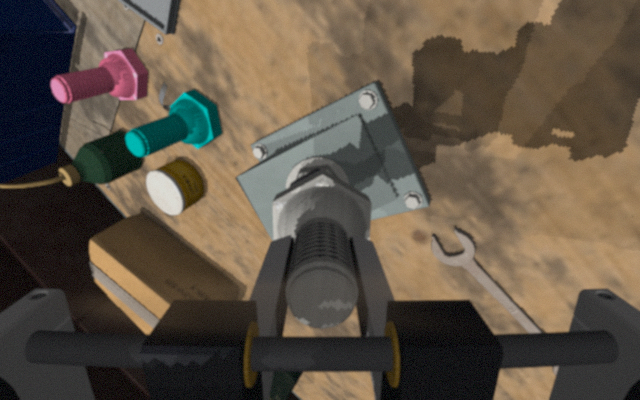

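View pics/s4.png

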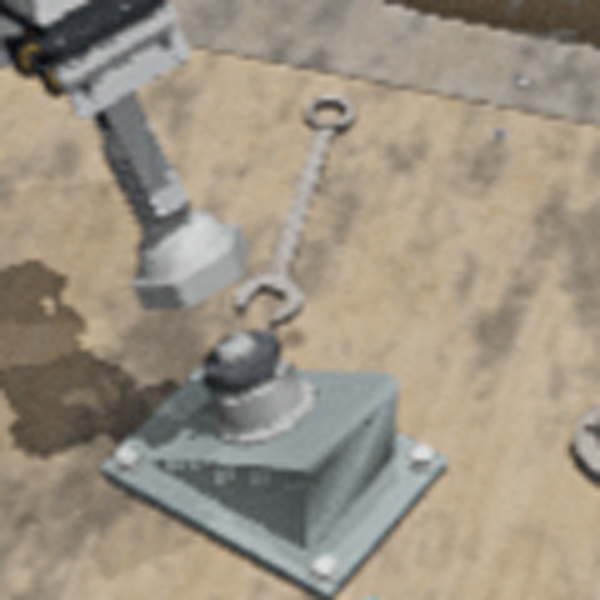

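```bash
python3 -m pendant '[{"rx":-0.04,"ry":-0.02,"rz":0.02,"tx":-0.03,"ty":-0.11,"tz":0.4,"grip":1},{"rx":0,"ry":0,"rz":0,"tx":0,"ty":0,"tz":0.3,"grip":1}]' 60
python3 -c "
from go import *
P,Rt=nut(31.9+60,.015); need(P,Rt)"
```

```text
time_s: 12.77
ee_pos: [0.4679, 0.1996, 0.2421]
eef_rot: [-2.664, 0.235, -2.308]
force: [0.3, 0.1, -3.2]
grip_width: 0.0314
t=12.77 shift rows [0.06 0.12 0.74] turn rows [-0.04  0.1  -0.03] q [ 0.45  0.17  1.9  -0.53  0.75 -1.56] F [ 0.3  0.1 -3.2] M [0.29 0.42 0.03] grip 0.0314
ee [0.4679 0.1996 0.2421] z [ 0.479 -0.156 -0.864]
```

```bash
python3 -m pendant '[{"rx":-0.04,"ry":0.1,"rz":-0.03,"tx":0.06,"ty":0.12,"tz":0.4,"grip":1},{"rx":0,"ry":0,"rz":0,"tx":0,"ty":-0.02,"tz":0.3,"grip":1}]' 60
python3 -c "
from go import *
P,Rt=nut(31.9+60,.015); need(P,Rt)"
```

```text
time_s: 12.93
ee_pos: [0.4787, 0.195, 0.2157]
eef_rot: [-2.667, 0.23, -2.311]
force: [-15.4, 7.3, 10.9]
grip_width: 0.0313
t=12.93 shift rows [-0.    0.06  0.03] turn rows [-0.02  0.01 -0.02] q [ 0.43  0.22  1.9  -0.56  0.7  -1.54] F [-15.4   7.3  10.9] M [1.94 2.57 0.55] grip 0.0313
ee [0.4787 0.195  0.2157] z [ 0.474 -0.159 -0.866]
```

```bash
python3 -c "
from go import *
c=ctrl.camera('side');crop(c['pixels'],290,140,350,200,10,'pics/s5.png')
w=ctrl.camera('wrist');crop(w['pixels'],220,120,420,340,3,'pics/w5.png')
p,r,o=pose()
for n,q in [('rimctr',r.apply([0,0,.1427])+p),('keytop',r.apply([0,0,.0427])+p),('jt',JT),('tip',JT+D*.0093)]: print(n,q.round(4),((proj(c,q)-[290,140]+.5)*10-.5).round(0),((proj(w,q)-[220,120]+.5)*3-.5).round(0))
"
```

```text
rimctr [0.5466 0.1726 0.0926] [275. 401.] [300. 312.]
keytop [0.4992 0.1884 0.1792] [132. 117.] [298. 566.]
jt [0.5472 0.1732 0.0866] [278. 414.] [311. 302.]
tip [0.5428 0.1747 0.0947] [265. 389.] [312. 316.]
```

View pics/s5.png

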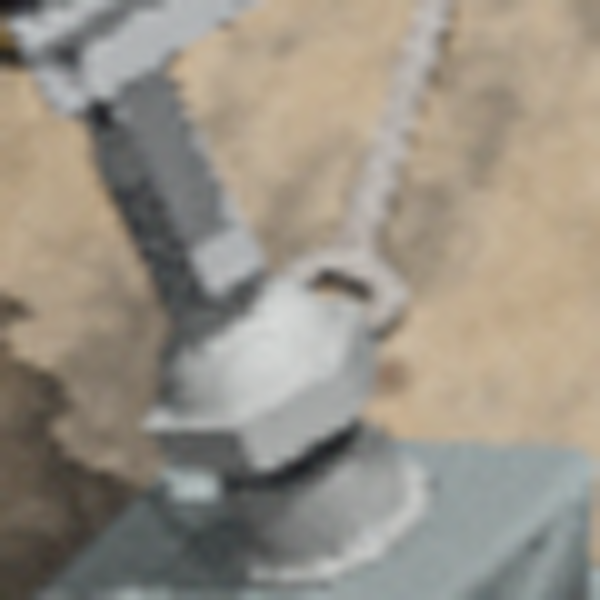

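View pics/w5.png

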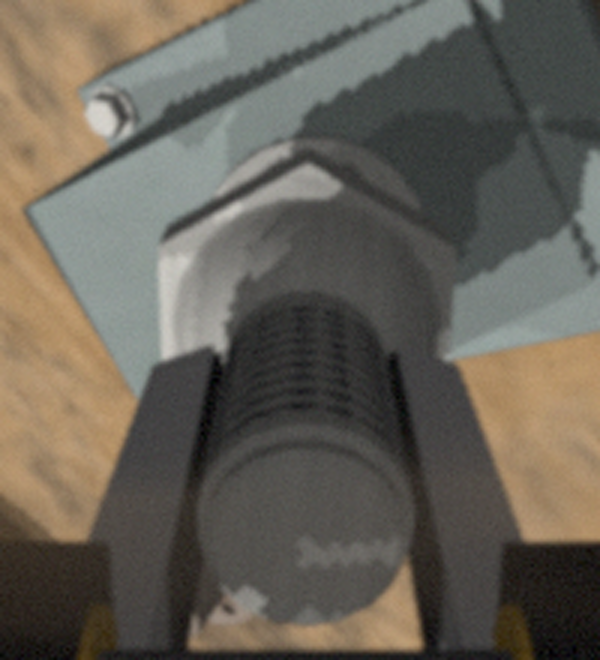

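```bash
python3 -c "
from go import *
w=ctrl.camera('wrist');p,r,o=pose()
for x in (-.003,0,.003):
  for z in (.0387,.0427,.0467,.0519,.056): print(x,z,proj(w,r.apply([x,0,z])+p).round(1))
"
python3 - <<'E'
from h import *
i=cv2.imread('pics/w4.png');crop(i,270,180,370,340,4.5,'pics/w4c.png')
E
```

```text
-0.003 0.0387 [318.7 319.4]
-0.003 0.0427 [318.8 313.5]
-0.003 0.0467 [318.8 308. ]
-0.003 0.0519 [318.9 301.2]
-0.003 0.056 [318.9 296.1]
0 0.0387 [318.7 313.1]
0 0.0427 [318.7 307.4]
0 0.0467 [318.8 302. ]
0 0.0519 [318.9 295.3]
0 0.056 [318.9 290.4]
0.003 0.0387 [318.7 306.8]
0.003 0.0427 [318.7 301.2]
0.003 0.0467 [318.8 295.9]
0.003 0.0519 [318.8 289.4]
0.003 0.056 [318.9 284.6]
```

View pics/w4c.png

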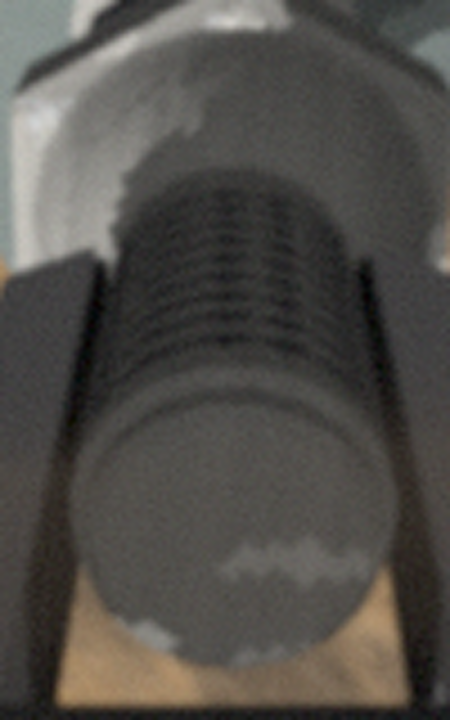

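```bash
cat > ov.py <<'E'
from go import *
def hexpts(p,r,z,rad,off=(0,0)):
    Rk=r*RK_T
    o=p+r.apply([off[0],off[1],z])
    return [o+Rk.apply([rad*np.cos(np.radians(30+60*k)),rad*np.sin(np.radians(30+60*k)),0]) for k in range(6)]
def overlay(c,u0,v0,u1,v1,k,f,sl,off=(0,0)):
    p,r,o=pose()
    im=cv2.resize(c['pixels'][v0:v1,u0:u1],None,fx=k,fy=k,interpolation=cv2.INTER_CUBIC)
    for d,col in sl:
        for z,rad in ((.1427,.0364),(.0427,.016)):
            pts=np.array(hexpts(p,r,z+d,rad,off)) if rad>.02 else np.array([p+r.apply([off[0]+rad*np.cos(q),off[1]+rad*np.sin(q),z+d]) for q in np.linspace(0,6.28,40)])
            q=np.array([(proj(c,x)-[u0,v0]+.5)*k-.5 for x in pts])
            cv2.polylines(im,[q.round().astype(int)],True,col,1)
    cv2.imwrite(f,im)
E
python3 -c "
from ov import *
sl=[(0,(0,0,255)),(.005,(0,255,0)),(.010,(255,0,0))]
overlay(ctrl.camera('side'),290,140,350,200,10,'pics/o1.png',sl)
overlay(ctrl.camera('wrist'),220,120,420,340,2.7,'pics/o2.png',sl)
"
```

```text
(no output)
```

View pics/o1.png

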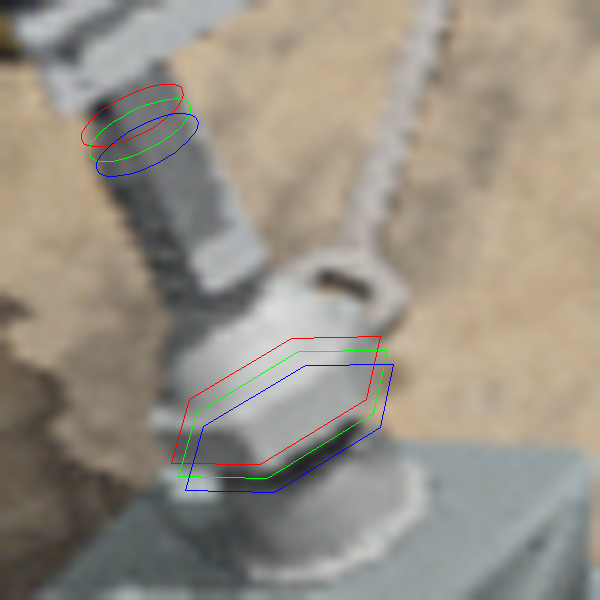

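View pics/o2.png

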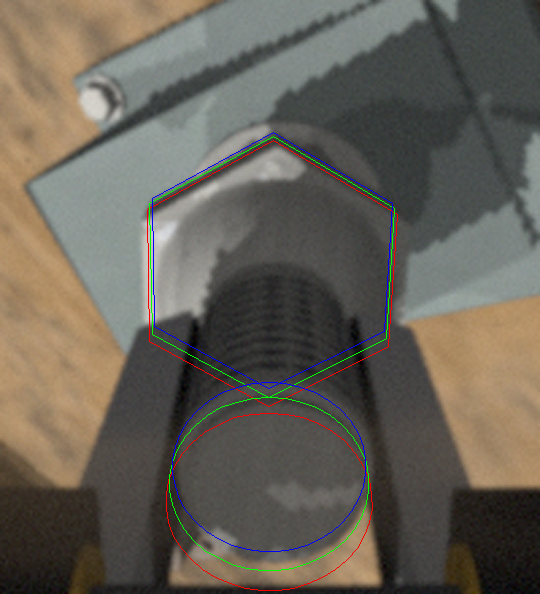

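```bash
python3 -c "
from ov import *
c=ctrl.camera('side')
p=np.array([.4492,.2071,.2578]);r=R.from_euler('xyz',[-2.665,.226,-2.309])
i=cv2.imread('pics/s4.png')[170:400,110:340];i=cv2.resize(i,None,fx=2.6,fy=2.6,interpolation=cv2.INTER_CUBIC)
for d,col in [(0,(0,0,255)),(.005,(0,255,0))]:
  for z in (.1427,.1317-.0):
    q=np.array([(((proj(c,x)-[270,110]+.5)*5-.5)-[110,170])*2.6 for x in hexpts(p,r,z+d,.0364)])
    cv2.polylines(i,[q.round().astype(int)],True,col,1)
# JT nut hex predicted
x,y=xf,np.cross(D,xf)
for C in (JT,):
  q=np.array([(((proj(c,C+.02656*(np.cos(t)*x+np.sin(t)*y))-[270,110]+.5)*5-.5)-[110,170])*2.6 for t in np.radians(1.9+60*np.arange(6))])
  cv2.polylines(i,[q.round().astype(int)],True,(255,0,255),1)
cv2.imwrite('pics/o3.png',i)"
```

```text
(no output)
```

View pics/o3.png

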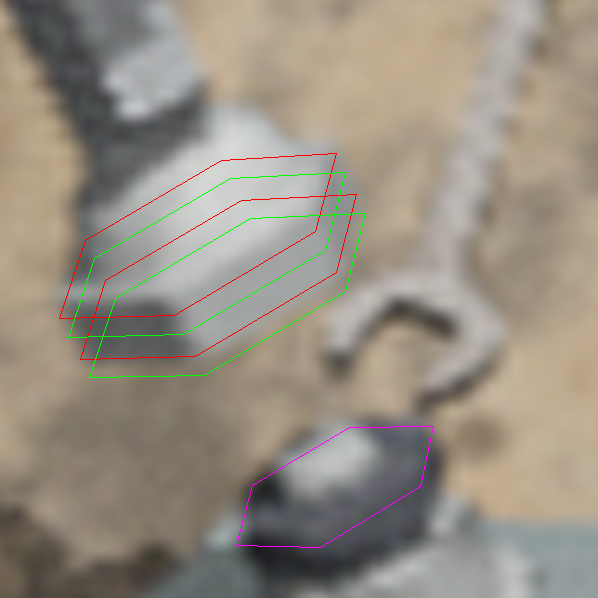

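```bash
python3 -m pendant '[{"rx":0,"ry":0,"rz":0,"tx":0,"ty":0,"tz":-0.8,"grip":1},{"rx":0,"ry":0,"rz":0,"tx":-0.5,"ty":0,"tz":-0.6,"grip":1},{"rx":0,"ry":0,"rz":0,"tx":-0.8,"ty":0,"tz":0,"grip":1},{"rx":0,"ry":0,"rz":0,"tx":-0.2,"ty":0,"tz":-0.03,"grip":1},{"rx":0,"ry":0,"rz":0,"tx":0,"ty":0,"tz":-0.03,"grip":1}]' 60
python3 -c "
from ov import *
P,Rt=nut(31.9+60,.05); need(P,Rt)
import pickle
w=ctrl.camera('wrist');s=ctrl.camera('side');t=ctrl.camera('top');p,r,o=pose()
pickle.dump((w,s,t,o),open('v6.pkl','wb'))
cv2.imwrite('pics/w6.png',w['pixels']);crop(s['pixels'],280,110,360,210,6,'pics/s6.png');crop(t['pixels'],265,150,340,220,8,'pics/t6.png')"
```

```text
time_s: 13.65
ee_pos: [0.4916, 0.2475, 0.2837]
eef_rot: [-2.667, 0.23, -2.313]
force: [0.1, -0.2, -3.7]
grip_width: 0.0318
t=13.65 shift rows [1.54 0.11 0.68] turn rows [-0.03 -0.01 -0.05] q [ 0.52  0.21  1.73 -0.5   0.89 -1.57] F [ 0.1 -0.2 -3.7] M [0.31 0.44 0.02] grip 0.0318
ee [0.4916 0.2475 0.2837] z [ 0.474 -0.16  -0.866]
```

View pics/w6.png

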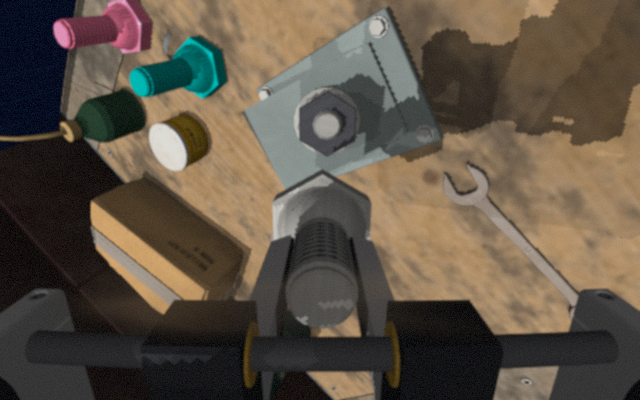

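View pics/s6.png

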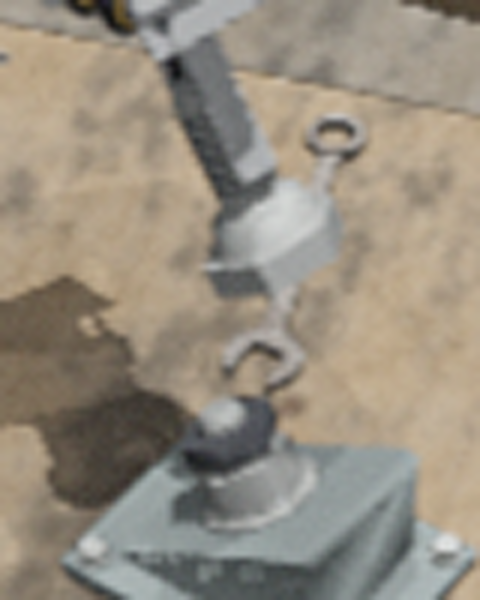

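View pics/t6.png

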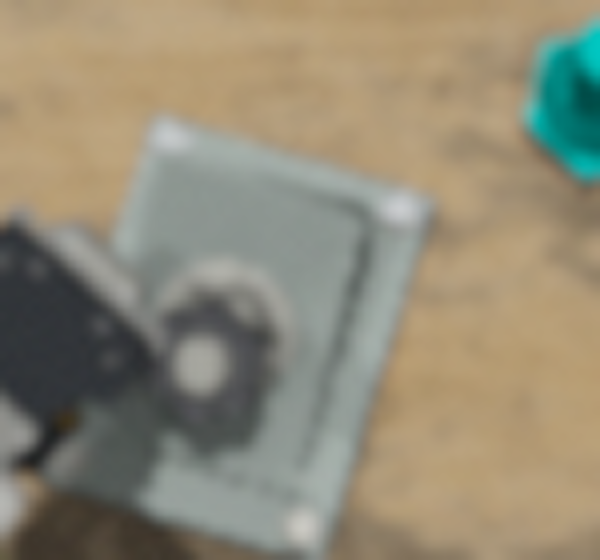

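```bash
python3 -c "
from h import *
i=cv2.imread('pics/w6.png');crop(i,260,70,385,170,6,'pics/w6n.png');crop(i,260,160,385,340,4.4,'pics/w6k.png')"
```

```text
(no output)
```

View pics/w6n.png

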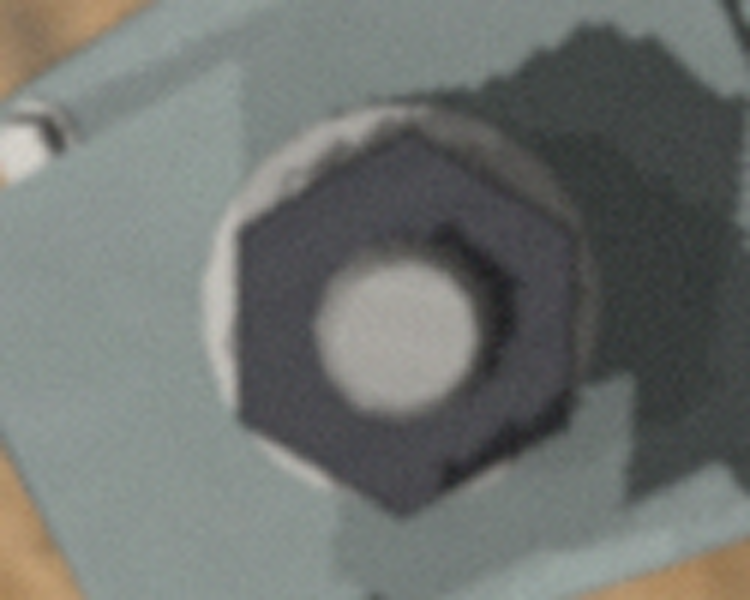

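View pics/w6k.png

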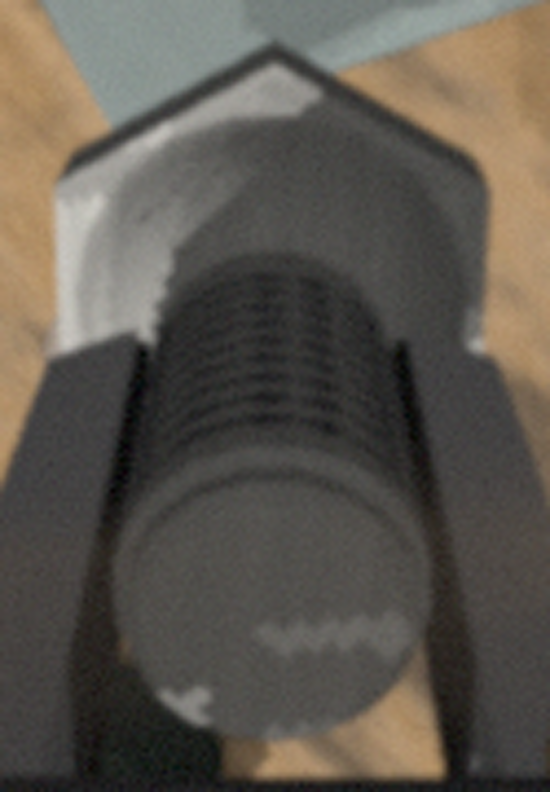

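```bash
cat > fit6.py <<'E'
from ov import *
import pickle
from scipy.optimize import least_squares
w,s,t,o=pickle.load(open('v6.pkl','rb'))
p=o['ee_pos'];r=R.from_euler('xyz',o['eef_rot'])
K=lambda x,y:np.array([(x+.5)/4.4-.5+260,(y+.5)/4.4-.5+160]);N=lambda x,y:np.array([(x+.5)/6-.5+260,(y+.5)/6-.5+70])
rim=[K(65,166),K(273,42),K(488,178)]
dl,dr,db=K(113,0)[0],K(432,0)[0],K(0,740)[1]
def key(q):
    # off x,y at mid; slide z; yaw; tilt rx, ry
    Rt=r*R.from_euler('xyz',[q[4],q[5],q[3]]);o0=p+r.apply([q[0],q[1],.078])
    f=lambda v:o0+Rt.apply(v)
    Rk=RK_T
    rims=[f(np.array([0,0,.0647+q[2]])+Rk.apply([.0364*np.cos(b),.0364*np.sin(b),0])) for b in np.radians(30+60*np.arange(6))]
    top=[f([.016*np.cos(b),.016*np.sin(b),-.0353+q[2]]) for b in np.linspace(0,2*np.pi,180)]
    return rims,top,f
def res(q):
    rims,top,f=key(q)
    h=np.array([proj(w,x) for x in rims]);tp=np.array([proj(w,x) for x in top])
    e=[h[np.argmin(np.linalg.norm(h-c,axis=1))]-c for c in rim]
    return np.r_[np.ravel(e),tp[:,0].min()-dl,tp[:,0].max()-dr,tp[:,1].max()-db,q[:2]/.002/2,q[2]/.02,q[3]/.1,q[4:]/.03]
if __name__=="__main__":
    k=least_squares(res,np.zeros(6));print("key off",k.x[:3].round(4),"deg",np.degrees(k.x[3:]).round(2),"res",k.fun.round(2))
    f=key(k.x)[2];rc=f([0,0,.0647+k.x[2]]);print("rim ctr world",rc.round(4))
    H=[N(*c) for c in [(408,128),(575,232),(575,410),(402,518),(240,422),(240,228)]];tip=N(398,337)
    x,y=xf,np.cross(D,xf)
    def rn(q):
        C=q[:3];h=np.array([proj(w,C+.02656*(np.cos(q[3]+b)*x+np.sin(q[3]+b)*y)) for b in np.arange(6)*np.pi/3])
        e=[h[np.argmin(np.linalg.norm(h-c,axis=1))]-c for c in H]
        return np.r_[np.ravel(e),proj(w,C+q[4]*D)-tip,(q[4]-.009)/.003]
    n=least_squares(rn,np.r_[JT,np.radians(1.9),.009]);print("nut",n.x[:3].round(4),np.degrees(n.x[3]),n.x[4],"res",n.fun.round(2))
    # key axis and yaw relative
    Rk=r*R.from_euler('xyz',[k.x[4],k.x[5],k.x[3]])*RK_T
    print("key z vs D deg",np.degrees(np.arccos(Rk.as_matrix()[:,2]@D)))
    xk=Rk.as_matrix()[:,0];print("key flat yaw about stud",np.degrees(np.arctan2(xk@y,xk@x))%60,"nut flat",(np.degrees(n.x[3])+30)%60)
    d=n.x[:3]-rc;print("from rim to nut top: along tool",(r.inv().apply(d)).round(4))
E
python3 fit6.py
```

```text
key off [-0.0003  0.0006  0.002 ] deg [ 0.04 -0.05 -2.43] res [ 2.05 -1.01  0.98  2.07 -2.96 -1.84 -1.56  1.49  0.48 -0.08  0.14  0.1
  0.01 -0.03 -1.42]
rim ctr world [0.5603 0.2255 0.1573]
nut [0.5462 0.1729 0.0852] 3.0933342306299036 0.009520934331841143 res [-0.42 -0.08 -0.35 -0.72 -1.05  1.96  0.5  -0.35  0.25  0.12 -0.37  0.09
  1.41 -0.97  0.17]
key z vs D deg 2.251898542068929
key flat yaw about stud 31.68290616143632 nut flat 33.09333423062991
from rim to nut top: along tool [0.0633 0.0047 0.0643]
```

```bash
python3 -c "
from ov import *
import pickle
w,s,t,o=pickle.load(open('v6.pkl','rb'))
overlay(s,308,135,348,165,18,'pics/o6.png',[(0,(0,0,255)),(.006,(0,255,0))])
crop(s['pixels'],308,135,348,165,18,'pics/o6b.png')
"
```

```text
(no output)
```

View pics/o6.png

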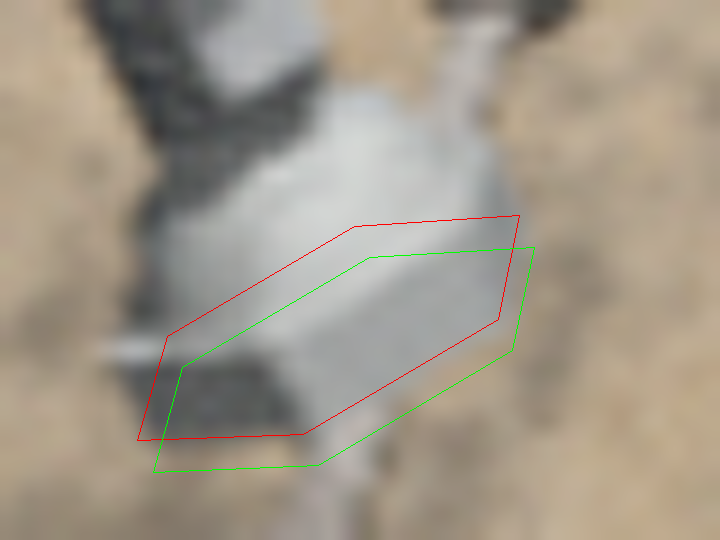

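View pics/o6b.png

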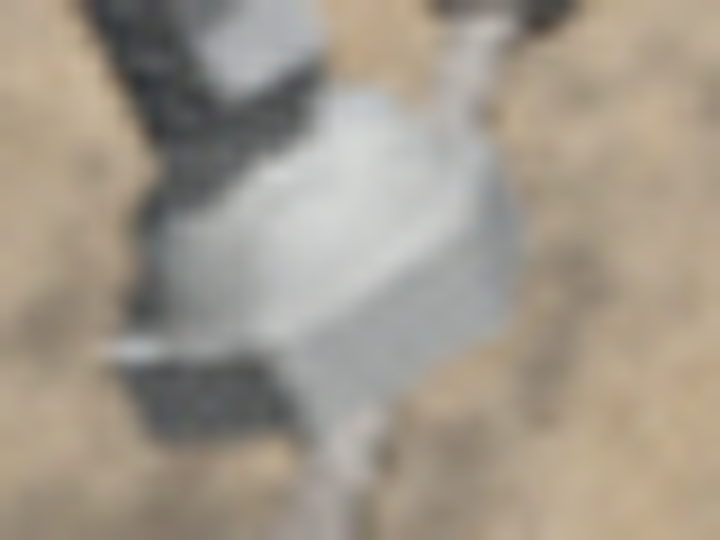

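```bash
python3 -m pendant '[{"rx":0,"ry":0,"rz":0,"tx":0.8,"ty":0.1,"tz":-0.03,"grip":1},{"rx":0,"ry":0,"rz":0,"tx":0.76,"ty":0,"tz":0.3,"grip":1},{"rx":0,"ry":0,"rz":0,"tx":0,"ty":0,"tz":0.5,"grip":1},{"rx":0,"ry":0,"rz":0,"tx":0,"ty":0,"tz":0,"grip":1}]' 60
python3 -c "
from go import *
P,Rt=nut(32.5+60,.025); need(P,Rt)"
```

```text
time_s: 14.13
ee_pos: [0.4578, 0.1949, 0.2361]
eef_rot: [-2.669, 0.224, -2.315]
force: [0.3, 0.6, -4.8]
grip_width: 0.0312
t=14.13 shift rows [-0.23 -0.02  0.46] turn rows [-0.   -0.09 -0.19] q [ 0.45  0.15  1.93 -0.54  0.75 -1.55] F [ 0.3  0.6 -4.8] M [0.25 0.47 0.01] grip 0.0312
ee [0.4578 0.1949 0.2361] z [ 0.469 -0.163 -0.868]
```

```bash
python3 -m pendant '[{"rx":0,"ry":-0.09,"rz":-0.19,"tx":-0.23,"ty":-0.02,"tz":0.2,"grip":1},{"rx":0,"ry":0,"rz":0,"tx":0,"ty":0,"tz":0.2,"grip":1},{"rx":0,"ry":0,"rz":0,"tx":0,"ty":0,"tz":-0.03,"grip":1}]' 60
python3 -c "
from go import *
P,Rt=nut(32.5+60,.018); need(P,Rt)"
```

```text
time_s: 14.38
ee_pos: [0.4706, 0.1969, 0.2249]
eef_rot: [-2.666, 0.221, -2.303]
force: [0.1, -0.1, -3.0]
grip_width: 0.0312
t=14.38 shift rows [-0.05  0.01  0.25] turn rows [ 0.   -0.05 -0.02] q [ 0.44  0.2   1.91 -0.55  0.73 -1.56] F [ 0.1 -0.1 -3. ] M [ 0.36  0.48 -0.01] grip 0.0312
ee [0.4706 0.1969 0.2249] z [ 0.471 -0.161 -0.868]
```

```bash
python3 -m pendant '[{"rx":0,"ry":-0.05,"rz":-0.02,"tx":-0.05,"ty":0.01,"tz":0.2,"grip":1},{"rx":0,"ry":0,"rz":0,"tx":-0.02,"ty":0,"tz":0.03,"grip":1}]' 60
python3 -c "
from go import *
P,Rt=nut(32.5+60,.018); need(P,Rt)"
```

```text
time_s: 14.55
ee_pos: [0.4766, 0.1976, 0.2176]
eef_rot: [-2.665, 0.224, -2.3]
force: [-0.3, -0.1, -4.2]
grip_width: 0.0318
t=14.55 shift rows [0.02 0.   0.03] turn rows [-0.    0.01 -0.01] q [ 0.44  0.22  1.9  -0.56  0.71 -1.55] F [-0.3 -0.1 -4.2] M [ 0.28  0.51 -0.02] grip 0.0318
ee [0.4766 0.1976 0.2176] z [ 0.473 -0.158 -0.867]
```

```bash
python3 -m pendant '[{"rx":0,"ry":0,"rz":0,"tx":0.01,"ty":0,"tz":0.1,"grip":1},{"rx":0,"ry":0,"rz":0,"tx":0,"ty":0,"tz":0,"grip":1}]' 60
python3 -c "
from go import *
P,Rt=nut(32.5+60,.01); need(P,Rt)"
```

```text
time_s: 14.72
ee_pos: [0.4783, 0.1968, 0.2138]
eef_rot: [-2.665, 0.224, -2.3]
force: [-0.1, -0.8, -3.2]
grip_width: 0.0315
t=14.72 shift rows [0.01 0.   0.12] turn rows [-0.    0.01 -0.01] q [ 0.43  0.23  1.9  -0.56  0.7  -1.55] F [-0.1 -0.8 -3.2] M [ 0.27  0.46 -0.04] grip 0.0315
ee [0.4783 0.1968 0.2138] z [ 0.473 -0.158 -0.867]
```

Back is now 14.8 mm, past the earlier contact height, with no force. Continuing.

```bash
python3 -m pendant '[{"rx":0,"ry":0,"rz":0,"tx":0.01,"ty":0,"tz":0.08,"grip":1},{"rx":0,"ry":0,"rz":0,"tx":0,"ty":0,"tz":0,"grip":1}]' 60
python3 -c "
from go import *
P,Rt=nut(32.5+60,.01); need(P,Rt)"
python3 -m pendant '[{"rx":0,"ry":0,"rz":0,"tx":0,"ty":0,"tz":0.06,"grip":1},{"rx":0,"ry":0,"rz":0,"tx":0,"ty":0,"tz":0,"grip":1}]' 60
python3 -c "
from go import *
P,Rt=nut(32.5+60,.00); need(P,Rt)"
```

```text
time_s: 14.88
ee_pos: [0.4796, 0.196, 0.2108]
eef_rot: [-2.665, 0.224, -2.3]
force: [-0.4, -0.6, -3.7]
grip_width: 0.0316
t=14.88 shift rows [0.01 0.   0.04] turn rows [-0.01  0.01 -0.01] q [ 0.43  0.23  1.9  -0.56  0.69 -1.54] F [-0.4 -0.6 -3.7] M [ 0.28  0.46 -0.03] grip 0.0316
ee [0.4796 0.196  0.2108] z [ 0.474 -0.158 -0.866]
time_s: 15.05
ee_pos: [0.4809, 0.1956, 0.2087]
eef_rot: [-2.665, 0.225, -2.3]
force: [-0.0, 0.6, -3.0]
grip_width: 0.0315
t=15.05 shift rows [0.01 0.   0.23] turn rows [-0.01  0.01 -0.01] q [ 0.43  0.24  1.9  -0.57  0.69 -1.54] F [-0.   0.6 -3. ] M [ 0.26  0.49 -0.01] grip 0.0315
ee [0.4809 0.1956 0.2087] z [ 0.474 -0.158 -0.866]
```

```bash
for i in 1; do python3 -m pendant '[{"rx":0,"ry":0,"rz":0,"tx":0.01,"ty":0,"tz":0.08,"grip":1},{"rx":0,"ry":0,"rz":0,"tx":0,"ty":0,"tz":0,"grip":1}]' 60
python3 -c "
from go import *
P,Rt=nut(32.5+60,.00); need(P,Rt)"; done
python3 -m pendant '[{"rx":0,"ry":0,"rz":0,"tx":0,"ty":0,"tz":0.06,"grip":1},{"rx":0,"ry":0,"rz":0,"tx":0,"ty":0,"tz":0,"grip":1}]' 60
python3 -c "
from go import *
P,Rt=nut(32.5+60,.00); need(P,Rt)"
```

```text
time_s: 15.22
ee_pos: [0.4823, 0.195, 0.2062]
eef_rot: [-2.665, 0.226, -2.3]
force: [0.6, 0.5, -4.0]
grip_width: 0.0309
t=15.22 shift rows [0.01 0.01 0.15] turn rows [-0.01  0.03 -0.01] q [ 0.43  0.24  1.9  -0.57  0.68 -1.54] F [ 0.6  0.5 -4. ] M [ 0.31  0.42 -0.  ] grip 0.0309
ee [0.4823 0.195  0.2062] z [ 0.475 -0.158 -0.866]
time_s: 15.38
ee_pos: [0.4829, 0.1952, 0.2061]
eef_rot: [-2.664, 0.227, -2.301]
force: [-9.7, -1.1, 3.4]
grip_width: 0.0315
t=15.38 shift rows [0.02 0.01 0.14] turn rows [-0.02  0.04 -0.03] q [ 0.43  0.24  1.9  -0.57  0.68 -1.54] F [-9.7 -1.1  3.4] M [-0.2   1.67 -0.59] grip 0.0315
ee [0.4829 0.1952 0.2061] z [ 0.476 -0.158 -0.865]
```

```bash
python3 -c "
from h import *
s=ctrl.camera('side');crop(s['pixels'],290,140,350,200,10,'pics/s7.png')"
```

```text
(no output)
```

View pics/s7.png

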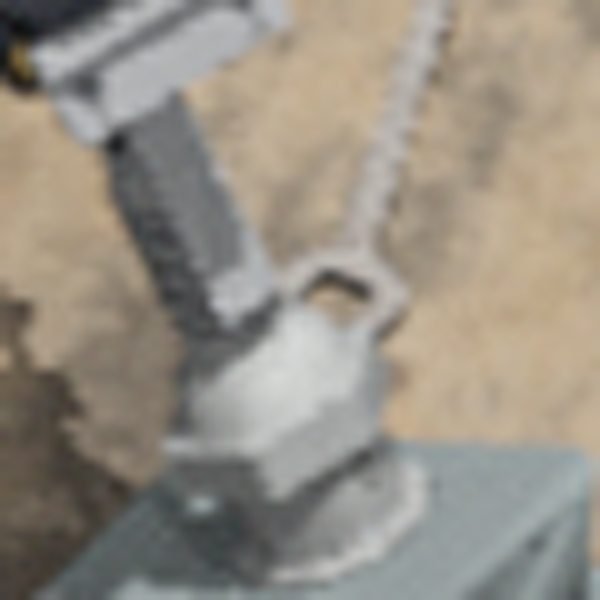

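```bash
cat >> go.py <<'E'
RE=R.from_euler('xyz',[-2.664,.227,-2.301])
def st():
    p,r,o=pose()
    rt=(RE.inv()*r).as_rotvec();z=RE.as_matrix()[:,2]
    # axis position error vs ideal: tool z line against stud line
    ang=np.degrees((R.from_matrix(RE.as_matrix()).inv()*r).as_rotvec()[2])
    P=JT+D*0-(-D)*SEAT  # tcp ideal when back=0
    e=P-p; back=(p-P)@D; e=e+D*back
    Rid=Rtool(-D,r.as_matrix()[:,0]);w=np.degrees((r.inv()*Rid).as_rotvec())/4
    print("t=%.2f"%o["time_s"],"back mm %.2f"%(back*1e3),"turned %.1f"%ang,"lat rows",(r.inv().apply(e)/.04).round(3),"tilt rows",w.round(2),"torque %.3f"%(o["moment"]@D),"F",o["force"].round(1),"Faxial %.1f"%(o["force"]@D),"q6 %.3f"%o["qpos"][5],"g",round(o["grip_width"],4))
E
python3 -c "from go import *; st()"
python3 -m pendant '[{"rx":0,"ry":0,"rz":1,"tx":0,"ty":0,"tz":0.01,"grip":1},{"rx":0,"ry":0,"rz":1,"tx":0,"ty":0,"tz":0.01,"grip":1}]' 60 >/dev/null
python3 -c "from go import *; st()"
python3 -m pendant '[{"rx":0,"ry":0,"rz":1,"tx":0,"ty":0,"tz":0.01,"grip":1},{"rx":0,"ry":0,"rz":1,"tx":0,"ty":0,"tz":0.01,"grip":1}]' 60 > /dev/null
python3 -c "from go import *; st()"
```

```text
t=15.43 back mm 5.64 turned -0.0 lat rows [ 0.017  0.017 -0.   ] tilt rows [0.   0.04 0.  ] torque -0.053 F [-13.2   0.6   8.9] Faxial 14.1 q6 -1.536 g 0.0316
t=15.60 back mm 5.76 turned 8.1 lat rows [ 0.024  0.019 -0.   ] tilt rows [-0.    0.05 -0.  ] torque 0.182 F [-6.8 -1.3  1.4] Faxial 4.2 q6 -1.394 g 0.0316
t=15.77 back mm 5.47 turned 16.5 lat rows [ 0.023  0.02  -0.   ] tilt rows [-0.01  0.04 -0.  ] torque 0.084 F [-6.2 -1.   3.8] Faxial 6.0 q6 -1.247 g 0.0313
```

```bash
python3 -m pendant '[{"rx":0,"ry":0,"rz":1,"tx":0,"ty":0,"tz":0.01,"grip":1},{"rx":0,"ry":0,"rz":1,"tx":0,"ty":0,"tz":0.01,"grip":1},{"rx":0,"ry":0.03,"rz":1,"tx":0.01,"ty":0.01,"tz":0.01,"grip":1},{"rx":0,"ry":0,"rz":1,"tx":0,"ty":0,"tz":0.01,"grip":1}]' 60 >/dev/null
python3 -c "from go import *; st()"
python3 -m pendant '[{"rx":0,"ry":0,"rz":1,"tx":0,"ty":0,"tz":0.01,"grip":1},{"rx":0,"ry":0,"rz":1,"tx":0,"ty":0,"tz":0.01,"grip":1},{"rx":0,"ry":0,"rz":1,"tx":0,"ty":0,"tz":0.01,"grip":1},{"rx":0,"ry":0,"rz":1,"tx":0,"ty":0,"tz":0.01,"grip":1}]' 60 > /dev/null
python3 -c "from go import *; st()"
```

```text
t=16.10 back mm 4.97 turned 33.3 lat rows [ 0.029  0.018 -0.   ] tilt rows [-0.02  0.03 -0.  ] torque 0.135 F [-6.2  0.3  2.9] Faxial 5.5 q6 -0.952 g 0.0319
t=16.43 back mm 4.35 turned 50.1 lat rows [ 0.033  0.02  -0.   ] tilt rows [-0.04  0.03 -0.  ] torque -0.015 F [-7.6  0.4  4. ] Faxial 7.1 q6 -0.658 g 0.0309
```

```bash
for k in 1; do python3 -m pendant '[{"rx":-0.02,"ry":0.02,"rz":1,"tx":0.01,"ty":0.01,"tz":0.01,"grip":1},{"rx":0,"ry":0,"rz":1,"tx":0,"ty":0,"tz":0.01,"grip":1},{"rx":0,"ry":0,"rz":1,"tx":0,"ty":0,"tz":0.01,"grip":1},{"rx":0,"ry":0,"rz":1,"tx":0,"ty":0,"tz":0.01,"grip":1}]' 60 >/dev/null
python3 -c "from go import *; st()"; done
python3 -m pendant '[{"rx":0,"ry":0,"rz":1,"tx":0,"ty":0,"tz":0.01,"grip":1},{"rx":0,"ry":0,"rz":1,"tx":0,"ty":0,"tz":0.01,"grip":1}]' 60 > /dev/null
python3 -c "from go import *; st()"
python3 -m pendant '[{"rx":0,"ry":0,"rz":1,"tx":0,"ty":0,"tz":0.01,"grip":1},{"rx":0,"ry":0,"rz":1,"tx":0,"ty":0,"tz":0.01,"grip":1}]' 60 > /dev/null
python3 -c "from go import *; st()"
```

```text
t=16.77 back mm 3.80 turned 66.9 lat rows [ 0.038  0.017 -0.   ] tilt rows [-0.04  0.03 -0.  ] torque 0.070 F [-7.7 -0.7  4.2] Faxial 7.2 q6 -0.364 g 0.0315
t=16.93 back mm 3.54 turned 75.3 lat rows [ 0.04   0.016 -0.   ] tilt rows [-0.04  0.04 -0.  ] torque 0.087 F [-7.7 -0.2  4.6] Faxial 7.6 q6 -0.217 g 0.0314
t=17.10 back mm 3.26 turned 83.7 lat rows [ 0.042  0.014 -0.   ] tilt rows [-0.05  0.05 -0.  ] torque 0.070 F [-7.8 -0.4  5.4] Faxial 8.3 q6 -0.069 g 0.0311
```

```bash
python3 -m pendant '[{"rx":-0.03,"ry":0.03,"rz":1,"tx":0,"ty":0,"tz":0.01,"grip":1},{"rx":0,"ry":0,"rz":1,"tx":0,"ty":0,"tz":0.01,"grip":1}]' 60 > /dev/null
python3 -c "from go import *; st()"
python3 -m pendant '[{"rx":0,"ry":0,"rz":1,"tx":0,"ty":0,"tz":0.01,"grip":1},{"rx":0,"ry":0,"rz":1,"tx":0,"ty":0,"tz":0.01,"grip":1}]' 60 > /dev/null
python3 -c "from go import *; st()"
python3 -m pendant '[{"rx":0,"ry":0,"rz":1,"tx":0,"ty":0,"tz":0.01,"grip":1},{"rx":0,"ry":0,"rz":1,"tx":0,"ty":0,"tz":0.01,"grip":1}]' 60 > /dev/null
python3 -c "from go import *; st()"
```

```text
t=17.27 back mm 2.96 turned 92.1 lat rows [ 0.05   0.018 -0.   ] tilt rows [-0.03  0.03 -0.  ] torque 0.079 F [-7.5  1.4  4.1] Faxial 7.3 q6 0.074 g 0.0313
t=17.43 back mm 2.70 turned 100.5 lat rows [ 0.053  0.015 -0.   ] tilt rows [-0.03  0.04 -0.  ] torque 0.061 F [-8.2  0.3  3.9] Faxial 7.3 q6 0.221 g 0.0316
t=17.60 back mm 2.39 turned 108.9 lat rows [ 0.053  0.014 -0.   ] tilt rows [-0.04  0.05 -0.  ] torque 0.136 F [-7.5  0.4  4.5] Faxial 7.5 q6 0.369 g 0.0311
```

```bash
python3 -m pendant '[{"rx":-0.02,"ry":0.03,"rz":1,"tx":0,"ty":0,"tz":0.01,"grip":1},{"rx":0,"ry":0,"rz":1,"tx":0,"ty":0,"tz":0.01,"grip":1}]' 60 > /dev/null
python3 -c "from go import *; st()"
python3 -m pendant '[{"rx":0,"ry":0,"rz":1,"tx":0,"ty":0,"tz":0.01,"grip":1},{"rx":0,"ry":0,"rz":1,"tx":0,"ty":0,"tz":0.01,"grip":1}]' 60 > /dev/null
python3 -c "from go import *; st()"
python3 -m pendant '[{"rx":0,"ry":0,"rz":1,"tx":0,"ty":0,"tz":0.01,"grip":1}]' 60 > /dev/null
python3 -c "from go import *; st()"
```

```text
t=17.77 back mm 2.13 turned 117.3 lat rows [ 0.06   0.014 -0.   ] tilt rows [-0.03  0.04 -0.  ] torque 0.154 F [-8.7  0.3  5.2] Faxial 8.7 q6 0.514 g 0.0311
t=17.93 back mm 1.88 turned 125.8 lat rows [ 0.061  0.011 -0.   ] tilt rows [-0.03  0.05 -0.  ] torque 0.171 F [-10.7   1.    6.8] Faxial 11.1 q6 0.661 g 0.0312
t=18.02 back mm 1.85 turned 130.0 lat rows [ 0.061  0.009 -0.   ] tilt rows [-0.03  0.05 -0.  ] torque 0.246 F [-11.9   1.8   8.7] Faxial 13.5 q6 0.735 g 0.0314
```

```bash
python3 -m pendant '[{"rx":0,"ry":0,"rz":1,"tx":0,"ty":0,"tz":0.005,"grip":1}]' 60 > /dev/null
python3 -c "from go import *; st()"
python3 -m pendant '[{"rx":0,"ry":0,"rz":1,"tx":0,"ty":0,"tz":0.005,"grip":1}]' 60 > /dev/null
python3 -c "from go import *; st()"
```

```text
t=18.10 back mm 1.90 turned 134.2 lat rows [ 0.061  0.01  -0.   ] tilt rows [-0.03  0.06 -0.  ] torque 0.213 F [-6.1  0.7  1.6] Faxial 4.4 q6 0.808 g 0.0313
t=18.18 back mm 1.87 turned 138.3 lat rows [ 0.061  0.01  -0.   ] tilt rows [-0.02  0.06 -0.  ] torque 0.329 F [-5.1  0.1  1.9] Faxial 4.0 q6 0.882 g 0.0312
```

```bash
python3 -m pendant '[{"rx":0,"ry":0,"rz":1,"tx":0,"ty":0,"tz":0.005,"grip":1}]' 60 > /dev/null
python3 -c "from go import *; st()"
python3 -m pendant '[{"rx":0,"ry":0,"rz":0.8,"tx":0,"ty":0,"tz":0.005,"grip":1}]' 60 > /dev/null
python3 -c "from go import *; st()"
```

```text
t=18.27 back mm 1.87 turned 142.5 lat rows [ 0.06   0.009 -0.   ] tilt rows [-0.02  0.06 -0.  ] torque 0.442 F [-7.2  0.4  2.9] Faxial 6.0 q6 0.955 g 0.0315
t=18.35 back mm 1.86 turned 145.9 lat rows [ 0.061  0.008 -0.   ] tilt rows [-0.02  0.06 -0.  ] torque 0.540 F [-6.7 -0.3  2.5] Faxial 5.3 q6 1.015 g 0.0315
```

```bash
python3 -m pendant '[{"rx":0,"ry":0,"rz":0.2,"tx":0,"ty":0,"tz":0,"grip":1},{"rx":0,"ry":0,"rz":0.2,"tx":0,"ty":0,"tz":0,"grip":1}]' 60 > /dev/null
python3 -c "from go import *; st()"
python3 -m pendant '[{"rx":0,"ry":0,"rz":0,"tx":0,"ty":0,"tz":0,"grip":1}]' 60 > /dev/null
python3 -c "from go import *; st()"
```

```text
t=18.52 back mm 1.90 turned 147.7 lat rows [ 0.06  0.01 -0.  ] tilt rows [-0.01  0.07 -0.  ] torque 0.449 F [-1.  -0.  -1.5] Faxial -0.8 q6 1.046 g 0.0315
t=18.60 back mm 1.90 turned 147.7 lat rows [ 0.06   0.009 -0.   ] tilt rows [-0.01  0.07 -0.  ] torque 0.282 F [-2.7  0.1 -0.4] Faxial 0.9 q6 1.046 g 0.0312
```

```bash
python3 -m pendant '[{"rx":0,"ry":0,"rz":-0.85,"tx":0,"ty":0,"tz":0,"grip":1},{"rx":0,"ry":0,"rz":0,"tx":0,"ty":0,"tz":-0.02,"grip":1}]' 60 > /dev/null
python3 -c "from go import *; st()"
python3 -m pendant '[{"rx":0,"ry":0,"rz":0,"tx":0,"ty":0,"tz":-0.1,"grip":1},{"rx":0,"ry":0,"rz":0,"tx":0,"ty":0,"tz":-0.1,"grip":1}]' 60 > /dev/null
python3 -c "from go import *; st()"
```

```text
t=18.77 back mm 2.55 turned 144.1 lat rows [ 0.059  0.009 -0.   ] tilt rows [-0.01  0.06 -0.  ] torque -0.019 F [ 0.3  1.  -3.5] Faxial -3.0 q6 0.983 g 0.0318
t=18.93 back mm 10.35 turned 144.2 lat rows [ 0.064  0.016 -0.   ] tilt rows [-0.03  0.07 -0.  ] torque -0.025 F [-0.5  0.1 -4.3] Faxial -3.4 q6 0.978 g 0.031
```

```bash
python3 -m pendant '[{"rx":0,"ry":0,"rz":0,"tx":0,"ty":0,"tz":-0.3,"grip":1},{"rx":0,"ry":0,"rz":0,"tx":0,"ty":0,"tz":-0.7,"grip":1},{"rx":0,"ry":0,"rz":0,"tx":0,"ty":0,"tz":-0.8,"grip":1},{"rx":0,"ry":0,"rz":0,"tx":0,"ty":0,"tz":-0.7,"grip":1},{"rx":0,"ry":0,"rz":0,"tx":0,"ty":0,"tz":-0.03,"grip":1}]' 60
python3 -c "from go import *; st()
w=ctrl.camera('wrist');cv2.imwrite('pics/w8.png',w['pixels'])
s=ctrl.camera('side');crop(s['pixels'],280,120,360,220,6,'pics/s8.png')
need([.566,-.1425,.3],R.from_euler('xyz',[np.pi,0,0]))"
```

```text
time_s: 19.35
ee_pos: [0.4273, 0.2106, 0.3029]
eef_rot: [2.628, 0.083, 1.381]
force: [1.0, 0.2, -3.0]
grip_width: 0.0312
t=19.35 back mm 118.40 turned 144.5 lat rows [ 0.067  0.026 -0.   ] tilt rows [-0.07  0.07 -0.  ] torque 0.002 F [ 1.   0.2 -3. ] Faxial -3.0 q6 0.925 g 0.0312
t=19.45 shift rows [-7.98  4.08  3.05] turn rows [ 6.95 -4.04 19.63] q [ 0.52  0.04  1.89 -0.49  0.92  0.93] F [ 0.7 -0.8 -3.9] M [0.12 0.51 0.05] grip 0.0313
ee [0.428  0.2099 0.299 ] z [ 0.466 -0.166 -0.869]
```

View pics/w8.png

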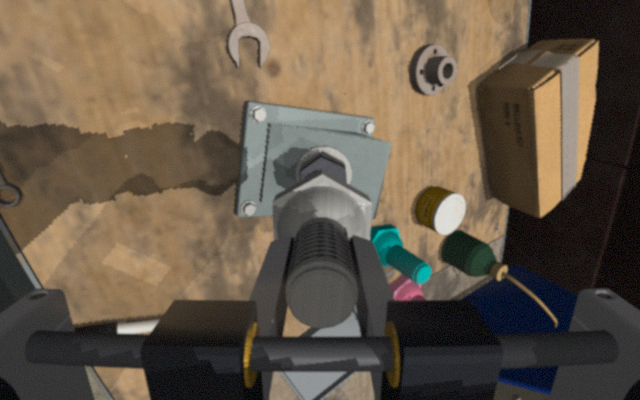

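View pics/s8.png

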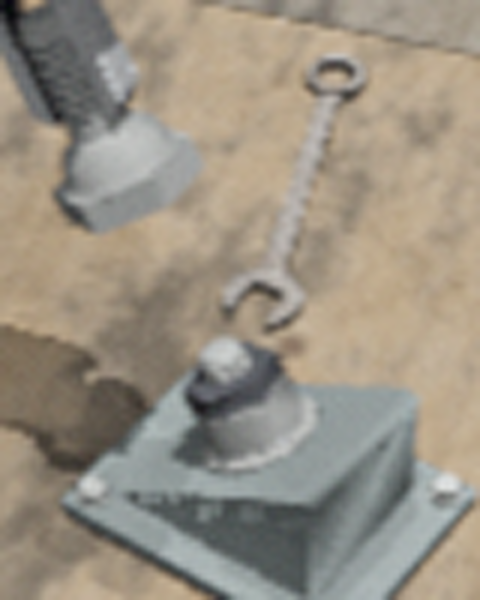

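```bash
python3 -c "
from go import *
p,r,o=pose();need(p,Rtool(np.array([0,0,-1.]),r.as_matrix()[:,0]))"
```

```text
t=19.45 shift rows [0. 0. 0.] turn rows [7.31 1.21 0.32] q [ 0.52  0.04  1.89 -0.49  0.92  0.93] F [ 0.7 -0.8 -3.9] M [0.12 0.51 0.05] grip 0.0313
ee [0.428  0.2099 0.299 ] z [ 0.466 -0.166 -0.869]
```

```bash
python3 -m pendant '[{"rx":0.9,"ry":0.15,"rz":0.04,"tx":0,"ty":0,"tz":-0.1,"grip":1},{"rx":0.9,"ry":0.15,"rz":0.04,"tx":0,"ty":0,"tz":-0.1,"grip":1},{"rx":0.9,"ry":0.15,"rz":0.04,"tx":0,"ty":0,"tz":-0.1,"grip":1},{"rx":0.9,"ry":0.15,"rz":0.04,"tx":0,"ty":0,"tz":-0.1,"grip":1},{"rx":0.9,"ry":0.15,"rz":0.04,"tx":0,"ty":0,"tz":-0.1,"grip":1},{"rx":0.9,"ry":0.15,"rz":0.04,"tx":0,"ty":0,"tz":-0.1,"grip":1},{"rx":0.9,"ry":0.15,"rz":0.04,"tx":0,"ty":0,"tz":-0.1,"grip":1},{"rx":0.9,"ry":0.15,"rz":0.04,"tx":0,"ty":0,"tz":-0.1,"grip":1}]' 60
python3 -c "
from go import *
p,r,o=pose();need([.554,-.168,.31],Rtool(np.array([0,0,-1.]),r.as_matrix()[:,0]))"
```

```text
time_s: 20.12
ee_pos: [0.4198, 0.2106, 0.3179]
eef_rot: [-3.115, 0.006, 1.378]
force: [0.3, 0.1, -3.4]
grip_width: 0.0311
t=20.12 shift rows [-8.64  5.12  0.11] turn rows [-0.38  0.09 -0.  ] q [0.38 0.12 1.71 0.01 1.34 0.57] F [ 0.3  0.1 -3.4] M [-0.07 -0.09 -0.03] grip 0.0311
ee [0.4198 0.2106 0.3179] z [-0.027 -0.001 -1.   ]
```

```bash
python3 -m pendant '[{"rx":-0.1,"ry":0.03,"rz":0,"tx":-0.8,"ty":0.47,"tz":-0.03,"grip":1},{"rx":-0.1,"ry":0.03,"rz":0,"tx":-0.8,"ty":0.47,"tz":-0.03,"grip":1},{"rx":-0.1,"ry":0.03,"rz":0,"tx":-0.8,"ty":0.47,"tz":-0.03,"grip":1},{"rx":-0.1,"ry":0,"rz":0,"tx":-0.8,"ty":0.47,"tz":-0.03,"grip":1},{"rx":0,"ry":0,"rz":0,"tx":-0.8,"ty":0.47,"tz":-0.03,"grip":1},{"rx":0,"ry":0,"rz":0,"tx":-0.8,"ty":0.47,"tz":-0.03,"grip":1},{"rx":0,"ry":0,"rz":0,"tx":-0.8,"ty":0.47,"tz":-0.03,"grip":1},{"rx":0,"ry":0,"rz":0,"tx":-0.8,"ty":0.47,"tz":-0.03,"grip":1}]' 60
python3 -c "
from go import *
p,r,o=pose();need([.554,-.168,.31],Rtool(np.array([0,0,-1.]),r.as_matrix()[:,0]))"
```

```text
time_s: 20.78
ee_pos: [0.5213, -0.0824, 0.3122]
eef_rot: [-3.124, 0.005, 1.374]
force: [1.0, 0.6, -3.1]
grip_width: 0.0315
t=20.78 shift rows [-1.94  1.22  0.04] turn rows [-0.25  0.07 -0.  ] q [-0.22  0.25  1.56 -0.01  1.35 -0.03] F [ 1.   0.6 -3.1] M [-0.02 -0.11  0.  ] grip 0.0315
ee [ 0.5213 -0.0824  0.3122] z [-0.018 -0.002 -1.   ]
```

```bash
python3 -m pendant '[{"rx":-0.12,"ry":0.03,"rz":0,"tx":-0.85,"ty":0.55,"tz":0.2,"grip":1},{"rx":-0.12,"ry":0.03,"rz":0,"tx":-0.75,"ty":0.5,"tz":0.5,"grip":1},{"rx":0,"ry":0,"rz":0,"tx":0,"ty":0,"tz":0.5,"grip":1},{"rx":0,"ry":0,"rz":0,"tx":0,"ty":0,"tz":0,"grip":1}]' 60
python3 -c "
from go import *
p,r,o=pose();need([.554,-.168,.155],Rtool(np.array([0,0,-1.]),r.as_matrix()[:,0]))"
```

```text
time_s: 21.12
ee_pos: [0.549, -0.1629, 0.2561]
eef_rot: [-3.136, 0.003, 1.362]
force: [-0.5, 0.0, -4.6]
grip_width: 0.0313
t=21.12 shift rows [-0.09  0.17  2.53] turn rows [-0.09  0.05 -0.  ] q [-0.35  0.39  1.51 -0.    1.25 -0.14] F [-0.5  0.  -4.6] M [-0.03  0.02  0.01] grip 0.0313
ee [ 0.549  -0.1629  0.2561] z [-0.007 -0.002 -1.   ]
```

```bash
python3 -m pendant '[{"rx":-0.09,"ry":0.05,"rz":0,"tx":-0.09,"ty":0.17,"tz":0.7,"grip":1},{"rx":0,"ry":0,"rz":0,"tx":0,"ty":0,"tz":0.7,"grip":1},{"rx":0,"ry":0,"rz":0,"tx":0,"ty":0,"tz":0.5,"grip":1},{"rx":0,"ry":0,"rz":0,"tx":0,"ty":0,"tz":0,"grip":1}]' 60
python3 -c "
from go import *
p,r,o=pose();need([.554,-.168,.155],Rtool(np.array([0,0,-1.]),r.as_matrix()[:,0]))
s=ctrl.camera('side');crop(s['pixels'],230,210,340,330,5,'pics/s9.png')"
```

```text
time_s: 21.45
ee_pos: [0.5541, -0.1694, 0.1746]
eef_rot: [-3.137, 0.001, 1.358]
force: [-0.1, -0.7, -3.5]
grip_width: 0.0313
t=21.45 shift rows [ 0.03 -0.01  0.49] turn rows [-0.06  0.01 -0.  ] q [-0.36  0.5   1.56 -0.    1.09 -0.15] F [-0.1 -0.7 -3.5] M [-0.01  0.02  0.02] grip 0.0313
ee [ 0.5541 -0.1694  0.1746] z [-0.004  0.    -1.   ]
```

View pics/s9.png

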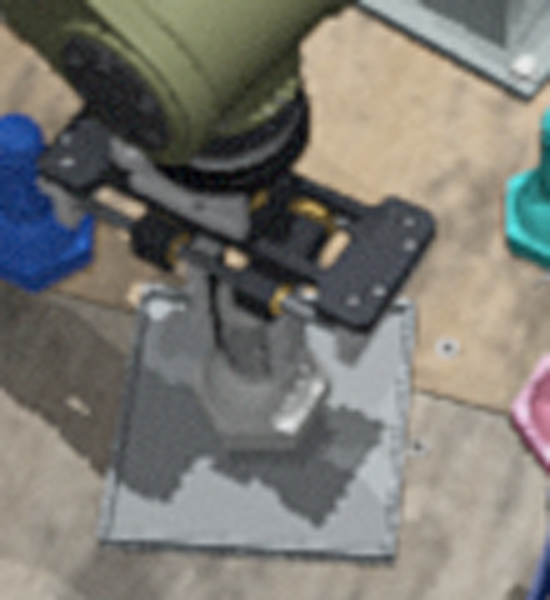

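```bash
python3 -m pendant '[{"rx":-0.06,"ry":0,"rz":0,"tx":0.03,"ty":0,"tz":0.3,"grip":1},{"rx":0,"ry":0,"rz":0,"tx":0,"ty":0,"tz":0.15,"grip":1},{"rx":0,"ry":0,"rz":0,"tx":0,"ty":0,"tz":0,"grip":1}]' 60
python3 -m pendant '[{"rx":0,"ry":0,"rz":0,"tx":0,"ty":0,"tz":0.06,"grip":1},{"rx":0,"ry":0,"rz":0,"tx":0,"ty":0,"tz":0,"grip":1}]' 60
python3 -m pendant '[{"rx":0,"ry":0,"rz":0,"tx":0,"ty":0,"tz":0.05,"grip":1}]' 60
```

```text
time_s: 21.75
ee_pos: [0.5561, -0.1681, 0.1621]
eef_rot: [3.136, 0.002, 1.359]
force: [-0.1, -0.5, -3.6]
grip_width: 0.0313
time_s: 21.92
ee_pos: [0.5568, -0.1681, 0.162]
eef_rot: [3.133, 0.002, 1.359]
force: [-0.1, -0.4, -4.6]
grip_width: 0.0314
time_s: 22.0
ee_pos: [0.5573, -0.1682, 0.1613]
eef_rot: [3.132, 0.003, 1.359]
force: [0.9, -0.8, -3.2]
grip_width: 0.0314
```

```bash
python3 -c "
from go import *
p,r,o=pose();need([.554,-.168,.15],Rtool(np.array([0,0,-1.]),r.as_matrix()[:,0]))"
python3 -m pendant '[{"rx":0.12,"ry":0,"rz":0,"tx":0,"ty":-0.05,"tz":0.15,"grip":1},{"rx":0,"ry":0,"rz":0,"tx":0,"ty":0,"tz":0.1,"grip":1},{"rx":0,"ry":0,"rz":0,"tx":0,"ty":0,"tz":0.06,"grip":1}]' 60
python3 -c "
from go import *
p,r,o=pose();need([.554,-.168,.15],Rtool(np.array([0,0,-1.]),r.as_matrix()[:,0]))"
```

```text
t=22.00 shift rows [-0.01 -0.08  0.28] turn rows [0.14 0.04 0.  ] q [-0.36  0.52  1.57 -0.    1.05 -0.14] F [ 0.9 -0.8 -3.2] M [-0.1  -0.08  0.02] grip 0.0314
ee [ 0.5573 -0.1682  0.1613] z [ 0.009 -0.005 -1.   ]
time_s: 22.25
ee_pos: [0.5557, -0.1679, 0.1494]
eef_rot: [3.138, 0.003, 1.359]
force: [0.5, 0.1, -4.1]
grip_width: 0.0316
t=22.25 shift rows [-0.01 -0.04 -0.01] turn rows [0.05 0.04 0.  ] q [-0.36  0.53  1.58 -0.    1.03 -0.14] F [ 0.5  0.1 -4.1] M [-0.06 -0.07  0.04] grip 0.0316
ee [ 0.5557 -0.1679  0.1494] z [ 0.002 -0.004 -1.   ]
```

```bash
python3 -m pendant '[{"rx":0.05,"ry":0.04,"rz":0,"tx":0,"ty":-0.02,"tz":0.05,"grip":1},{"rx":0,"ry":0,"rz":0,"tx":0,"ty":0,"tz":0.04,"grip":1}]' 60
python3 -m pendant '[{"rx":0,"ry":0,"rz":0,"tx":0,"ty":0,"tz":0.05,"grip":1},{"rx":0,"ry":0,"rz":0,"tx":0,"ty":0,"tz":0.04,"grip":1}]' 60
```

```text
time_s: 22.42
ee_pos: [0.5549, -0.1677, 0.1465]
eef_rot: [-3.141, -0.0, 1.359]
force: [-15.9, 5.9, 36.2]
grip_width: 0.0313
time_s: 22.58
ee_pos: [0.5549, -0.1676, 0.1466]
eef_rot: [-3.141, -0.0, 1.36]
force: [-8.0, 3.4, 13.4]
grip_width: 0.0313
```

```bash
python3 -m pendant '[{"rx":0,"ry":0,"rz":0,"tx":0,"ty":0,"tz":0,"grip":1},{"rx":0,"ry":0,"rz":0,"tx":0,"ty":0,"tz":0,"grip":-1},{"rx":0,"ry":0,"rz":0,"tx":0,"ty":0,"tz":0,"grip":-1},{"rx":0,"ry":0,"rz":0,"tx":0,"ty":0,"tz":0,"grip":-1},{"rx":0,"ry":0,"rz":0,"tx":0,"ty":0,"tz":0,"grip":-1},{"rx":0,"ry":0,"rz":0,"tx":0,"ty":0,"tz":0,"grip":-1},{"rx":0,"ry":0,"rz":0,"tx":0,"ty":0,"tz":0,"grip":-1},{"rx":0,"ry":0,"rz":0,"tx":0,"ty":0,"tz":0,"grip":-1}]' 20
python3 -m pendant '[{"rx":0,"ry":0,"rz":0,"tx":0,"ty":0,"tz":0,"grip":-1},{"rx":0,"ry":0,"rz":0,"tx":0,"ty":0,"tz":0,"grip":-1},{"rx":0,"ry":0,"rz":0,"tx":0,"ty":0,"tz":0,"grip":-1},{"rx":0,"ry":0,"rz":0,"tx":0,"ty":0,"tz":0,"grip":-1}]' 20
python3 -c "
from go import *
w=ctrl.camera('wrist');cv2.imwrite('pics/w10.png',w['pixels'])"
```

```text
time_s: 23.25
ee_pos: [0.5554, -0.168, 0.1475]
eef_rot: [3.14, -0.0, 1.359]
force: [-0.0, 0.3, 0.1]
grip_width: 0.075
time_s: 23.58
ee_pos: [0.5554, -0.168, 0.1474]
eef_rot: [3.141, -0.0, 1.359]
force: [0.4, 0.5, -0.3]
grip_width: 0.0939
```

View pics/w10.png

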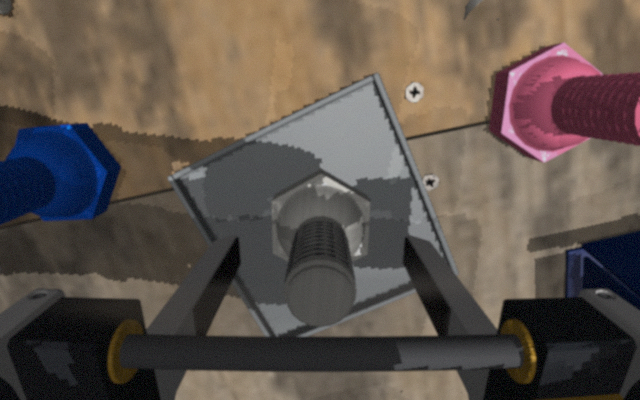

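Released and standing, clear of both fingers. Retreating straight up, then checking the nut and key from above.

```bash
python3 -m pendant '[{"rx":0,"ry":0,"rz":0,"tx":0,"ty":0,"tz":-0.5,"grip":-1},{"rx":0,"ry":0,"rz":0,"tx":0,"ty":0,"tz":-0.9,"grip":-1},{"rx":0,"ry":0,"rz":0,"tx":0,"ty":0,"tz":-0.9,"grip":-1},{"rx":0,"ry":0,"rz":0,"tx":0,"ty":0,"tz":-0.9,"grip":-1},{"rx":0,"ry":0,"rz":0,"tx":0,"ty":0,"tz":-0.9,"grip":-1},{"rx":0,"ry":0,"rz":0,"tx":0,"ty":0,"tz":-0.5,"grip":-1},{"rx":0,"ry":0,"rz":0,"tx":0,"ty":0,"tz":0,"grip":-1}]' 20
python3 -c "
from go import *
p,r,o=pose();need([.45,.02,.33],Rtool(np.array([0,0,-1.]),r.as_matrix()[:,0]))
s=ctrl.camera('side');cv2.imwrite('pics/s11.png',s['pixels']);crop(s['pixels'],280,165,370,230,8,'pics/s11f.png')
w=ctrl.camera('wrist');cv2.imwrite('pics/w11.png',w['pixels'])"
```

```text
time_s: 24.22
ee_pos: [0.5542, -0.1676, 0.3379]
eef_rot: [-3.137, -0.001, 1.359]
force: [0.4, 0.1, -0.3]
grip_width: 0.0941
t=24.22 shift rows [ 4.04 -3.53  0.22] turn rows [-0.06 -0.01  0.  ] q [-0.36  0.34  1.38  0.    1.42 -0.15] F [ 0.4  0.1 -0.3] M [-0.08 -0.06 -0.08] grip 0.0941
ee [ 0.5542 -0.1676  0.3379] z [-0.004  0.002 -1.   ]
```

View pics/s11.png

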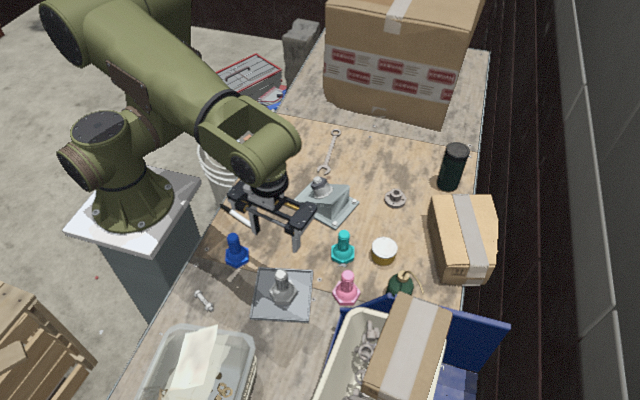

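View pics/s11f.png

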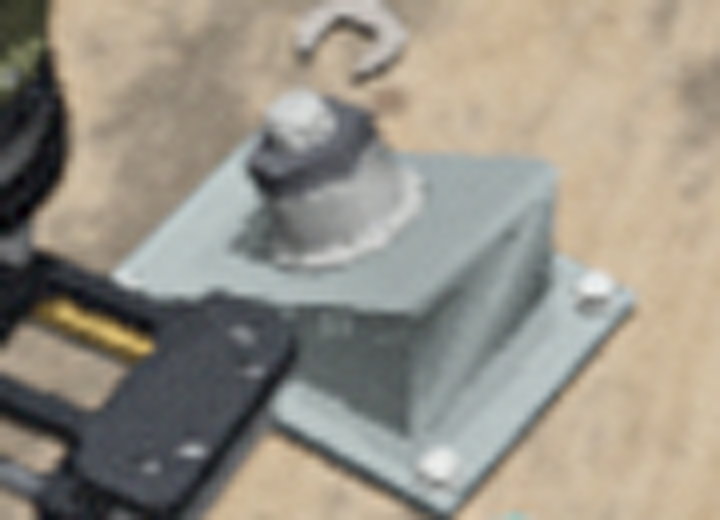

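View pics/w11.png

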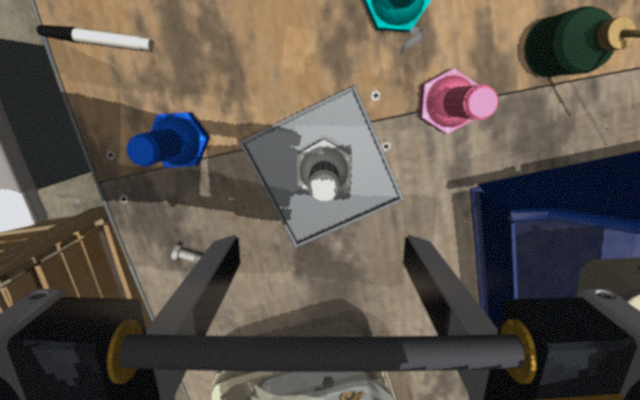

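```bash
python3 -c "
from station import ctrl
print(ctrl.hand_in())"
```

```text
the job is handed in; nothing more can be done
None
```

I ran the jam nut down and tightened it against the thick nut with the steel key. The key now stands upright, mouth down, near the middle of the tray. I handed the job in at about 24 s with the gripper open and well clear; no verdict was reported.

- **Turning:** I turned the key about 148° clockwise. The nut drove at roughly 0.1 Nm until it touched. Torque then rose steadily to about 0.45–0.54 Nm, with the nut an estimated 0.43–0.53 rad past contact, inside the firm range. I took the touch point from the torque curve and from the descent stopping after about 3.8 mm.
- **Last checks:** The side view shows the jam nut down on the thick nut with more stud standing out. The key came off freely. The other things look unmoved by eye. I did not re-measure the nut's final angle in an image.
- **First fit failed:** On the first try the key's rim touched the nut at about 20 N because I was 2.4 mm off sideways. I backed off, corrected, and it went on cleanly.
- **Disagreement:** The key seated about 5 mm higher than my camera estimate of the nut's top face. Both contacts agreed with each other, so I trusted them over the image.
- **Placing force:** Setting the key down in the tray briefly read about 36 N upward at the wrist, under the 120 N limit.

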